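# Free the rusted drawer bolt, put the microscope parts away and lock up

### The job

The rusted bolt on top of the accessory cabinet is seized: work it free with short strokes, pushing it right home and pulling it back in turn until it runs, and draw it fully back. Pull the drawer wide open, put every eyepiece on the bench into its left compartment and every slide box into its right compartment (left and right as you face the drawer's front), push the drawer home until it clicks into its catch, and shoot the bolt fully home again. Do not disturb the stack of dishes or the brown bottle.

Things in the scene. Friction and masses are not known exactly. Their poses are not given: they have to be found in the camera images.
- cabinet: Grey steel bench cabinet with one drawer, fixed, 340 mm wide (y), 288 mm deep (x), 120 mm high. Origin on the bench below its middle; x points from front to back (the drawer slides out along -x; the carcass front is at x = -123 mm), y to the left as one faces the front. A rusty barrel bolt lies on top along y, its rod axis at x = -98 mm, its two straps up to 18.5 mm above the cabinet top.
- bolt (a joint): Bolt travel in m along the cabinet's -y: 0 home in the staple, 0.042 fully back; below 0.032 it locks the drawer. Seized at the start, 8 to 9 mm from home: a pull of 6 to 20 N comes to a dead stop at 14 to 23 mm, force does not help; after each push right home (below 0.001, 6 to 20 N) the next pull gets some 2 mm further. After 3 to 6 stopped pulls it runs all 42 mm (4 to 12 N) and stays free.
- knob (a point): Middle of the bolt's upright knob, a rusty steel cylinder 14 mm across and 36 mm tall (from 152 to 188 mm above the bench), standing on the rod and moving with it. This point is 172 mm above the bench; its axes are those of the cabinet.
- drawer (a joint): Travel of the drawer in m: 0 home, 0.22 fully open. It slides with about 2 N; a sprung catch takes about 8 to 12 N to pass, at 4 to 12 mm from home, and then draws it to 0 by itself.
- handle (a point): Middle of the drawer's steel bow handle, a round bar 10 mm thick, 110 mm long along the cabinet's y, 45 mm in front of the drawer's face, 98 mm above the bench. It moves with the drawer; axes those of the cabinet.
- bay_left (a point): Floor of the drawer's left compartment (eyepieces), mid-width, 80 mm behind the drawer front's inner face; moves with the drawer, axes of the cabinet. Each compartment: 142 mm wide (y), x from -80 to +181 mm from this point, floor 17 mm above the bench, walls and divider 48 mm high, 5 mm thick. Fully open, the carcass front is at x = +140 mm from this point.
- bay_right (a point): The same point of the right compartment (for slide boxes), which has the same size.
- eyepiece0_mid (a point): Centre (half-way up) of a microscope eyepiece, 44 mm tall, found standing: below, a black rubber eyecup 35 mm across and 18 mm tall, on it an aluminium barrel 23 mm across and 26 mm tall. Its z axis runs up the barrel. About 70 g. May be absent.
- eyepiece1_mid (a point): A second, equal eyepiece. May be absent.
- eyepiece2_mid (a point): A third, equal eyepiece. May be absent.
- slidebox0_mid (a point): Centre (half-way up) of a closed dark grey plastic slide box, 86 mm (its x) by 40 mm (its y) by 34 mm high, with a blank white label on the lid. About 120 g. May be absent.
- slidebox1_mid (a point): A second, equal slide box. May be absent.
- dishes: Bystander: stack of three clear culture dishes, 93 mm across, 44 mm high; origin at its foot. Not to be disturbed.
- reagent: Bystander: brown glass bottle, 42 mm across, 85 mm tall; origin at its foot. Not to be disturbed.
- staple (a point): Middle of the steel staple above the middle of the drawer front that takes the bolt's tip and so locks the drawer: 25 mm wide (y), 28 mm deep (x), its top 143 mm above the bench and its middle 37 mm behind the drawer's front face. Moves with the drawer.
Things that resemble listed ones, but are neither listed nor needed, are in the scene too. Leave any purple look-alike of the part that bears slidebox1_mid alone.

How it is judged:
By the outcome, as a careful person would: the job done as asked, in the order asked, and still so for the second after the job is handed in, with the robot touching nothing.
Of eyepiece0, eyepiece1, eyepiece2, slidebox0, slidebox1 only 3 to 5 are there at a start; the rules pass over those that are not, and their reading is None.
At some moment in a run one of eyepiece0, eyepiece1, eyepiece2, slidebox0, slidebox1 may be knocked a few centimetres aside while the robot is not near it.
Once in a run the grip may slacken for a moment while it holds something.
It also fails if it takes over 210 s, if anything falls off the work surface, if the arm or the gripper's body presses on something with over 40 N, if the wrist force passes 120 N, or if a joint passes its speed limit or range.

### The arm

A 7-joint arm with a two-finger parallel gripper is mounted at the origin on the work surface. World frame = base frame: x ahead of the robot, y to its left, z up, the work surface at z = 0. Lengths are in m, angles in rad, forces in N, time in s.
With the tool pointing down it reaches from about 0.425 to 0.875 m from the base axis. Payload 4.7 kg.
Tool frame: the origin (TCP) lies on the centre line of the jaws, within the pads' length; the fingertips stand 14 mm ahead of it and the grasp point (between the pads) lies 5 mm behind it; z points along the fingers, x is the direction in which the jaws open and shut, and the axes are right-handed (so a half turn about z gives the same grasp; the last joint's range is limited). The gripper opens to 87 mm and grips with 3 to 60 N. Pads are 19 mm wide; open, the fingers measure 117 mm over their backs; the gripper's body (75 mm by 190 mm) begins 51 mm behind the grasp point.
Start: joints at [1.2, 0.321, -0.07, 1.45, 0.023, 1.371, -0.057], TCP at [0.244, -0.602, 0.237] pointing down, gripper open.
Joint ranges: [-2.86, 2.86], [-0.3, 2.09], [-1.38, 1.24], [0.06, 2.45], [-1.56, 4.7], [0.09, 2.05], [-2.69, 2.69]. Speed limits (rad/s): [2.57, 2.57, 3.14, 3.14, 3.14, 3.14, 3.14].

### API

Orientations are given as a rotation vector (axis times angle).
In Python, from bench import ctrl gives the robot as it stands.
- The arm moves only by the tool drive_tool, never from a script. Its argument "rows" is a list that holds one entry, the list of rows, each a list of 5 numbers: the shift along the tool's x, y, z scaled (see below), then the turn about the tool's z scaled (see below), then the closure in counts, from 0 (fully open) to 255 (shut). In form: [[[dx, dy, dz, spin, jaw], ...]]. A call has 1 to 20 rows; each row is the pose to reach, as a shift and turn from the pose commanded when the call began, along the tool's axes at that moment, turning the shorter way round; what a row does not reach only later rows make up. The controller multiplies each number of a shift by 300 mm and each number of a turn by pi rad. A row lasts 1/8 s, in which the tool goes at most 62.5 mm and 10.7 degrees, less where a joint would pass 70% of its speed; a pose out of reach is approached as far as the arm can. A call with a number of a shift or a turn outside -1 to 1 is refused whole. A call with a gripper value outside its range is refused whole. The fingers move at their own pace and stop on an object; "grip_force" is the grip in N (left out, the last holds). Time passes only in rows, so rows that repeat a pose let the fingers close. It gives the time, the measured TCP pose, the force and the opening at its end, in the units of the state.
- ctrl.get_state(): the state, without advancing time (a new reading comes with each control period).
- ctrl.get_image(name): name is "side" or "top"; returns a dict with "img" (384x512x3 uint8, blue, green, red), "camera_matrix" (3x3 intrinsics, pixels), "R" (3x3) and "t" (3): a world point X has camera coordinates R X + t. Camera axes: x right, y down, z forward; pixel columns grow to the right and rows downward; lengths in m; the calibration is good to about 2 mm. A picture is of the moment at which its call begins. There is no depth.
- ctrl.close_job(): hands the job in, once; it reports no verdict.
The state is a dict: "time": time; "joint_positions": joint angles; "qd": joint speeds; "joint_torque": joint torques, N m; "position": TCP position; "tool_rot": TCP orientation; "ft_force": force on the tool from outside, world axes, zero at the start; "torque": the same for the moment, N m; "grip_width": opening from 0.0 (shut) to 1.0 (fully open).
Only numpy, scipy, OpenCV 4.12 (cv2) and the standard library are available. Lean on these libraries where they do the work, as an engineer would, in place of code of your own. Each camera call takes 0.05 s, during which the arm holds its last target.

## Working session

There is one attempt and no reset: what is moved stays moved. The work goes in short steps, Python scripts to look and compute and a tool call to move; the robot and the scene stay as the last step left them, time stands still between calls to the robot, and variables do not carry over. Pictures are saved under pics/ and viewed, and the job is handed in when it is done.

Besides the shell and the picture viewer there is one more tool, called by a JSON object that holds its "name" and its "arguments". drive_tool: Moves the arm, as the interface text tells. Its arguments: {"type":"object","properties":{"rows":{"type":"array"},"grip_force":{"type":"number"}},"required":["rows"]}

```bash
ls; mkdir -p pics; cat > h.py <<'E'
import sys; sys.path.insert(0,'.')
import numpy as np, cv2
from bench import ctrl
from scipy.spatial.transform import Rotation as Ro
def snap(n,fn):
    d=ctrl.get_image(n); cv2.imwrite(f'pics/{fn}.png',d['img']); np.savez(f'pics/{fn}.npz',**{k:np.asarray(v) for k,v in d.items()}); return d
def load(fn): return dict(np.load(f'pics/{fn}.npz'))
def ray(d,u,v,z):
    K,R,t=map(np.asarray,(d['camera_matrix'],d['R'],d['t']))
    c=-R.T@t; r=R.T@np.linalg.solve(K,[u,v,1.]); s=(z-c[2])/r[2]; return c+s*r
def proj(d,X):
    K,R,t=map(np.asarray,(d['camera_matrix'],d['R'],d['t'])); p=K@(R@np.asarray(X,float)+t); return p[:2]/p[2]
def tri(d1,p1,d2,p2):
    A=[];b=[]
    P=[]
    for d in(d1,d2):
        P.append(d['camera_matrix']@np.c_[d['R'],d['t']])
    X=cv2.triangulatePoints(P[0],P[1],np.array(p1,float).reshape(2,1),np.array(p2,float).reshape(2,1)); return (X[:3]/X[3]).ravel()
def rel(target,yaw=None):
    "scaled shift from current pose to world target in tool axes"
    s=ctrl.get_state(); R=Ro.from_rotvec(s['tool_rot']).as_matrix()
    return np.round(R.T@(np.asarray(target)-s['position'])/0.3,4)
E
python3 - <<'E'
from h import *
s=ctrl.get_state(); print(s); print(Ro.from_rotvec(s['tool_rot']).as_matrix().round(3))
for n in('top','side'):
    d=snap(n,n+'0'); print(n,d['camera_matrix'],(-d['R'].T@d['t']).round(3),d['R'].round(3))
E
```

```text
pics
{'time': 0.0, 'joint_positions': array([ 1.20006558,  0.3218274 , -0.07010421,  1.45167307,  0.02258275,
        1.37081846, -0.05690013]), 'qd': array([ 0.00192977, -0.00059841,  0.0013468 , -0.00021744, -0.0002576 ,
       -0.00073019, -0.00073356]), 'joint_torque': array([ 2.22438493e-04, -4.91286206e+01, -4.03768821e-01, -3.12528920e+01,
       -6.38740626e-02,  4.37890913e-02,  1.86187690e-04]), 'position': array([ 0.24378163, -0.60197564,  0.23545977]), 'tool_rot': array([-2.60444575e+00,  1.75500904e+00,  2.59031050e-03]), 'ft_force': array([-0.43016138, -0.28673113, -0.74624967]), 'torque': array([ 0.07261887, -0.01640054, -0.0103799 ]), 'grip_width': 1.0005371645729193}
[[ 0.375 -0.927 -0.001]
 [-0.927 -0.375  0.002]
 [-0.002  0.    -1.   ]]
top [[472.76028549   0.         257.75736047]
 [  0.         472.76028549 195.65661088]
 [  0.           0.           1.        ]] [ 0.285 -0.063  1.357] [[-0.003 -1.    -0.002]
 [-0.982  0.003 -0.187]
 [ 0.187  0.001 -0.982]]
side [[445.16051315   0.         256.51230794]
 [  0.         445.16051315 186.73062835]
 [  0.           0.           1.        ]] [ 0.329 -0.968  1.056] [[ 0.98  -0.201 -0.007]
 [-0.144 -0.679 -0.72 ]
 [ 0.14   0.707 -0.694]]
```

View pics/top0.png

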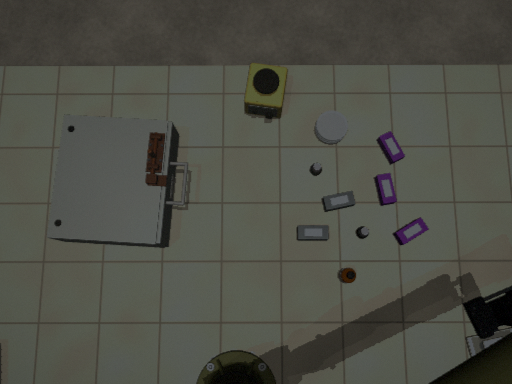

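View pics/side0.png

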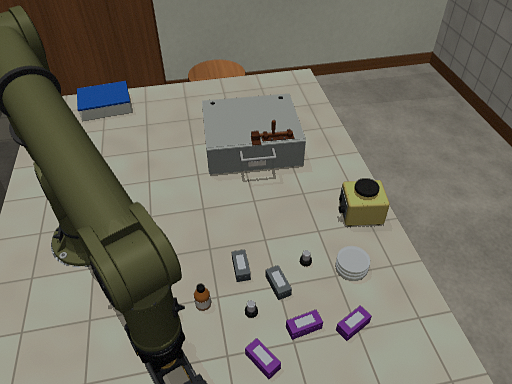

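```bash
python3 - <<'E'
from h import *
d=load('top0'); im=d['img']
cv2.imwrite('pics/c1.png',np.clip(cv2.resize(im[100:260,40:210],None,fx=3.5,fy=3.5,interpolation=cv2.INTER_CUBIC).astype(float)*1.8,0,255))
cv2.imwrite('pics/c2.png',np.clip(cv2.resize(im[100:300,280:450],None,fx=3,fy=3,interpolation=cv2.INTER_CUBIC).astype(float)*1.8,0,255))
d=load('side0'); im=d['img']
cv2.imwrite('pics/c3.png',np.clip(cv2.resize(im[85:195,190:320],None,fx=5,fy=5,interpolation=cv2.INTER_CUBIC).astype(float)*1.6,0,255))
E
```

```text
[ WARN:0@0.413] global loadsave.cpp:1063 imwrite_ Unsupported depth image for selected encoder is fallbacked to CV_8U.
```

View pics/c1.png

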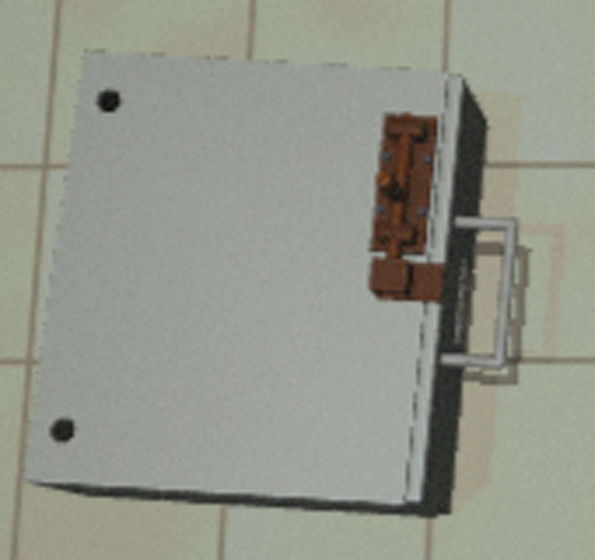

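View pics/c2.png

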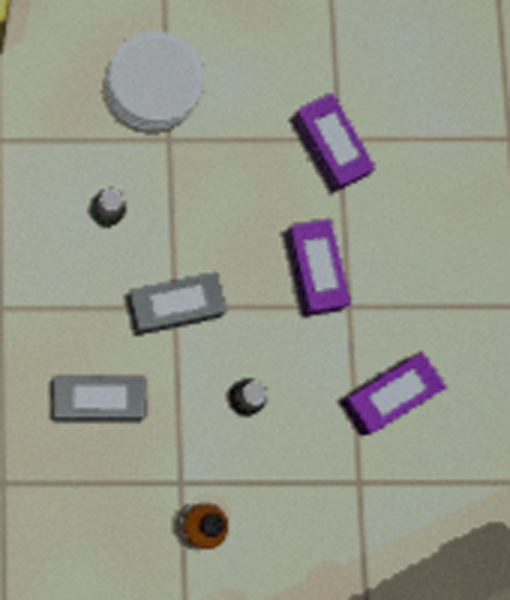

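View pics/c3.png

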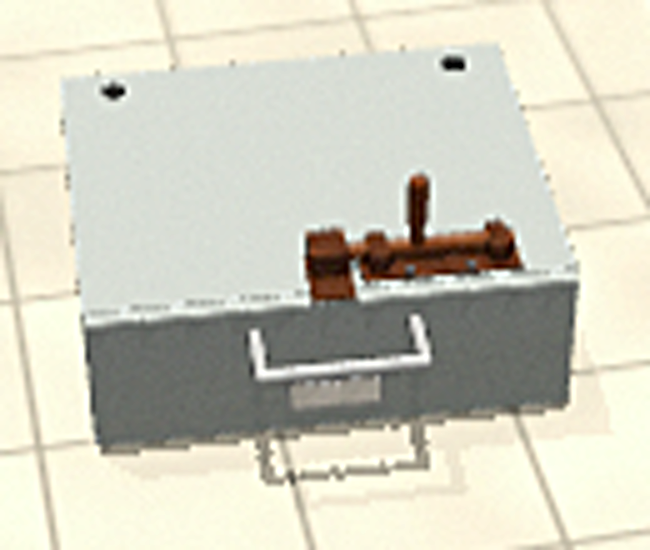

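```bash
python3 - <<'E'
from h import *
d=load('top0'); e=load('side0')
f=lambda a,b:(40+a/3.5,100+b/3.5)
g=lambda a,b:(190+a/5,85+b/5)
P=[ray(d,*f(*p),.12) for p in[(83,50),(27,482),(460,75),(420,500)]]
print('corners BR BL FR FL',np.round(P,4))
P=[ray(e,*g(*p),.12) for p in[(500,43),(62,78),(578,275),(85,322)]]
print('side corners BR BL FR FL',np.round(P,4))
print('handle ends top',[ray(d,*f(*p),.098).round(4) for p in[(512,224),(500,360)]],'side',[ray(e,*g(*p),.098).round(4) for p in[(428,358),(262,375)]])
print('knob tri',tri(d,f(388,180),e,g(419,180)).round(4))
for u,v in [(388,178)]: print('knobtop',ray(d,*f(u,v),.188).round(4), ray(e,*g(419,177),.188).round(4))
print('tool',e['t'],proj(e,[0.05,-.2,0]))
# object masks
for n,d in(('top',d),('side',e)):
    im=d['img'];hsv=cv2.cvtColor(im,cv2.COLOR_BGR2HSV)
    print(n)
    for (u,v) in ([(339,201),(313,233),(316,169),(363,232),(388,147),(386,189),(410,231)] if n=='top' else [(241,265),(278,282),(306,258),(251,308)]):
        print((u,v),im[v,u],hsv[v,u],ray(d,u,v,.03).round(3))
E
```

```text
corners BR BL FR FL [[0.7511 0.4727 0.12  ]
 [0.4107 0.4895 0.12  ]
 [0.7294 0.1752 0.12  ]
 [0.3963 0.1947 0.12  ]]
side corners BR BL FR FL [[0.7497 0.4673 0.12  ]
 [0.4122 0.4901 0.12  ]
 [0.7278 0.1749 0.12  ]
 [0.3935 0.1947 0.12  ]]
handle ends top [array([0.6144, 0.1348, 0.098 ]), array([0.5061, 0.1413, 0.098 ])] side [array([0.6144, 0.1364, 0.098 ]), array([0.5029, 0.1423, 0.098 ])]
knob tri [0.6243 0.2124 0.1879]
knobtop [0.6259 0.2124 0.188 ] [0.6249 0.2155 0.188 ]
tool [-0.51015749  0.1511078   1.37071712] [104.93591601 287.40252018]
top
(339, 201) [96 94 88] [98 21 96] [ 0.522 -0.293  0.03 ]
(313, 233) [97 94 90] [103  18  97] [ 0.431 -0.216  0.03 ]
(316, 169) [93 90 88] [108  14  93] [ 0.616 -0.23   0.03 ]
(363, 232) [83 81 80] [110   9  83] [ 0.433 -0.357  0.03 ]
(388, 147) [87 60 76] [138  79  87] [ 0.681 -0.441  0.03 ]
(386, 189) [97 92 89] [109  21  97] [ 0.556 -0.428  0.03 ]
(410, 231) [96 93 89] [103  19  96] [ 0.436 -0.489  0.03 ]
side
(241, 265) [167 164 160] [103  11 167] [ 0.43  -0.225  0.03 ]
(278, 282) [167 163 159] [105  12 167] [ 0.519 -0.301  0.03 ]
(306, 258) [80 81 85] [ 6 15 85] [ 0.616 -0.239  0.03 ]
(251, 308) [81 80 84] [173  12  84] [ 0.432 -0.364  0.03 ]
```

```bash
python3 - <<'E'
from h import *
print(rel([.6252,.2145,.26]),rel([.6252,.2145,.169]))
d=load('top0')
for u,v,z in[(347,275,.07),(331,126,.044)]: print(ray(d,u,v,z).round(3))
E
```

```text
[-2.0455 -2.2002 -0.078 ] [-2.045  -2.2002  0.2253]
[ 0.313 -0.3    0.07 ]
[ 0.741 -0.275  0.044]
```

{"name": "drive_tool", "arguments": {"rows": [[[-0.9,-0.97,-0.09,-0.36,0],[-0.9,-0.97,-0.09,-0.36,0],[-0.9,-0.97,-0.09,-0.36,0],[-0.9,-0.97,-0.09,-0.36,0],[-0.9,-0.97,-0.09,-0.36,0],[-0.9,-0.97,-0.09,-0.36,0],[-0.9,-0.97,-0.09,-0.36,0],[-0.9,-0.97,-0.09,-0.36,0],[-0.9,-0.97,-0.09,-0.36,0],[-0.9,-0.97,-0.09,-0.36,0]]]}}

```text
time: 1.35
position: [0.4114, -0.2447, 0.2632]
tool_rot: [-3.14, 0.092, 0.001]
ft_force: [-0.3, -0.4, -0.1]
grip_width: 1.0
```

```bash
cat > st.py <<'E'
from h import *
import ast
s=ctrl.get_state(); R=Ro.from_rotvec(s['tool_rot']).as_matrix()
print('t',s['time'],'pos',s['position'].round(4),'xaxis deg',np.degrees(np.arctan2(R[1,0],R[0,0])).round(2),'tilt',R[2].round(3),'F',s['ft_force'].round(1),'w',round(s['grip_width']*87,1),'q',s['joint_positions'].round(2))
for a in sys.argv[1:]:
    t=np.array(ast.literal_eval(a)); print(a,rel(t[:3]), ('spin',np.round(-((t[3]-np.degrees(np.arctan2(R[1,0],R[0,0]))+90)%180-90)/180,4)) if len(t)>3 else '')
E
python3 st.py '[.6252,.2145,.26,-3.3]' '[.6252,.2145,.169]'
```

```text
t 1.35 pos [ 0.4114 -0.2447  0.2632] xaxis deg -3.34 tilt [-0.001 -0.    -1.   ] F [-0.3 -0.4 -0.1] w 87.0 q [ 0.92 -0.04 -0.42  1.8  -0.02  1.38  0.44]
[.6252,.2145,.26,-3.3] [ 0.6224 -1.5694  0.0105] ('spin', np.float64(-0.0002))
[.6252,.2145,.169] [ 0.6226 -1.5693  0.3138]
```

{"name": "drive_tool", "arguments": {"rows": [[[0.3,-0.8,0.0,0,0],[0.3,-0.8,0.0,0,0],[0.3,-0.8,0.0,0,0],[0.3,-0.8,0.0,0,0],[0.3,-0.8,0.0,0,0],[0.3,-0.8,0.0,0,0]]]}}

```text
time: 2.1
position: [0.5153, -0.0094, 0.2631]
tool_rot: [3.14, -0.087, -0.002]
ft_force: [0.5, -0.6, -1.0]
grip_width: 0.994
```

{"name": "drive_tool", "arguments": {"rows": [[[0.3225,-0.77,0.01,0,0],[0.3225,-0.77,0.01,0,0],[0.3225,-0.77,0.01,0,0],[0.3225,-0.77,0.01,0,0],[0.3225,-0.77,0.01,0,0],[0.3225,-0.77,0.01,0,0]]]}}

```text
time: 2.85
position: [0.6253, 0.2142, 0.2595]
tool_rot: [3.138, -0.091, -0.002]
ft_force: [0.1, -1.0, 0.5]
grip_width: 1.003
```

```bash
python3 st.py '[.6252,.2145,.26,-3.3]' '[.6252,.2145,.169]'; python3 -c "
from h import *
d=snap('side','s1');e=snap('top','t1')
a=cv2.resize(d['img'][40:200,190:350],None,fx=2.4,fy=2.4);b=cv2.resize(e['img'][60:220,80:240],None,fx=2.4,fy=2.4)
cv2.imwrite('pics/m1.png',np.hstack([a,b]))"
```

```text
t 2.85 pos [0.6253 0.2142 0.2595] xaxis deg -3.32 tilt [-0.001  0.002 -1.   ] F [ 0.1 -1.   0.5] w 87.3 q [ 0.21  0.45 -0.81  1.36  0.32  1.47 -0.64]
[.6252,.2145,.26,-3.3] [-0.0004 -0.001  -0.0017] ('spin', np.float64(-0.0001))
[.6252,.2145,.169] [-0.     -0.0017  0.3016]
```

View pics/m1.png

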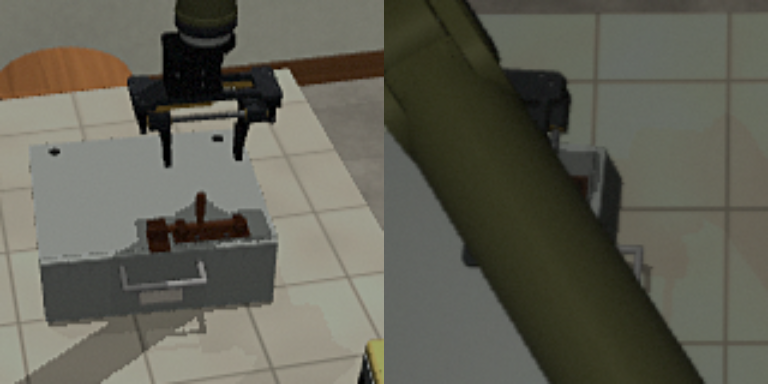

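{"name": "drive_tool", "arguments": {"rows": [[[0,0,0.1,0,0],[0,0,0.2,0,0],[0,0,0.3,0,0],[0,0,0.3,0,0],[0,0,0.3,0,180],[0,0,0.3,0,240],[0,0,0.3,0,255],[0,0,0.3,0,255],[0,0,0.3,0,255],[0,0,0.3,0,255]]], "grip_force": 40}}

```text
time: 4.2
position: [0.6247, 0.2171, 0.1705]
tool_rot: [3.14, -0.086, -0.0]
ft_force: [0.1, 0.2, 0.7]
grip_width: 0.399
```

```bash
python3 st.py; python3 -c "
from h import *
d=snap('side','s2')
cv2.imwrite('pics/m2.png',cv2.resize(d['img'][40:200,190:350],None,fx=3,fy=3))"
```

```text
t 4.2 pos [0.6247 0.2171 0.1705] xaxis deg -3.14 tilt [-0.  0. -1.] F [0.1 0.2 0.7] w 34.7 q [ 0.21  0.5  -0.8   1.48  0.36  1.31 -0.67]
```

View pics/m2.png

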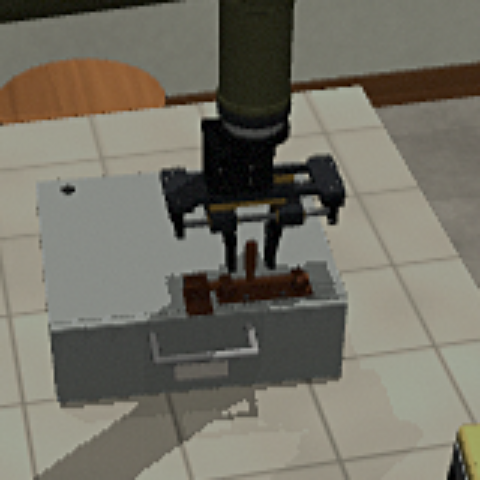

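{"name": "drive_tool", "arguments": {"rows": [[[0,0,0,0,255],[0,0,0,0,255],[0,0,0,0,255],[0,0,0,0,255],[0,0,0,0,255],[0,0,0,0,255]]]}}

```text
time: 5.0
position: [0.625, 0.217, 0.1705]
tool_rot: [-3.14, 0.087, -0.001]
ft_force: [3.2, 0.7, -1.6]
grip_width: 0.148
```

```bash
python3 st.py; python3 -c "
from h import *
d=snap('side','s3')
cv2.imwrite('pics/m3.png',cv2.resize(d['img'][90:170,220:320],None,fx=6,fy=6))"
```

```text
t 5.0 pos [0.625  0.217  0.1705] xaxis deg -3.16 tilt [ 0.001 -0.    -1.   ] F [ 3.2  0.7 -1.6] w 12.9 q [ 0.21  0.5  -0.8   1.48  0.36  1.31 -0.67]
```

View pics/m3.png

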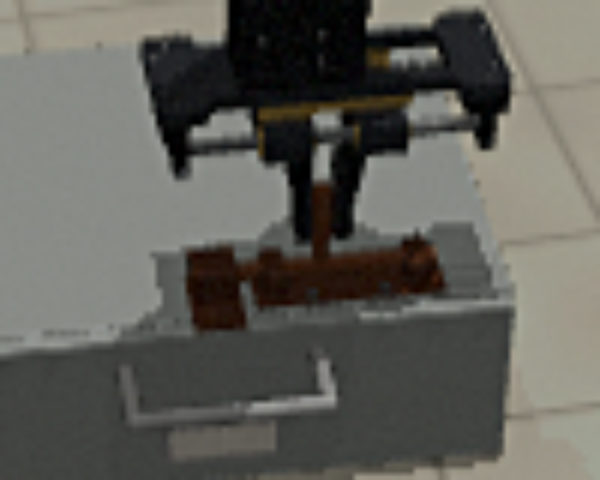

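{"name": "drive_tool", "arguments": {"rows": [[[0.004,0,0,0,255],[0.008,0,0,0,255],[0.012,0,0,0,255],[0.016,0,0,0,255],[0.02,0,0,0,255],[0.02,0,0,0,255]]]}}

```text
time: 5.8
position: [0.6308, 0.2166, 0.1705]
tool_rot: [3.14, -0.087, -0.0]
ft_force: [-3.6, -0.7, 2.0]
grip_width: 0.147
```

{"name": "drive_tool", "arguments": {"rows": [[[0.004,0,0,0,255],[0.008,0,0,0,255],[0.012,0,0,0,255],[0.012,0,0,0,255]]]}}

```text
time: 6.3
position: [0.6346, 0.2164, 0.1704]
tool_rot: [-3.14, 0.087, -0.001]
ft_force: [-3.9, -1.2, 0.8]
grip_width: 0.161
```

{"name": "drive_tool", "arguments": {"rows": [[[0.004,0,0,0,255],[0.008,0,0,0,255],[0.008,0,0,0,255]]]}}

```text
time: 6.68
position: [0.635, 0.2164, 0.1704]
tool_rot: [3.139, -0.085, -0.006]
ft_force: [-7.4, -1.9, 3.8]
grip_width: 0.148
```

{"name": "drive_tool", "arguments": {"rows": [[[0.006,0,0,0,255],[0.01,0,0,0,255],[0.01,0,0,0,255]]]}}

```text
time: 7.05
position: [0.6353, 0.2164, 0.1704]
tool_rot: [3.138, -0.084, -0.014]
ft_force: [-15.7, -2.8, 7.9]
grip_width: 0.148
```

{"name": "drive_tool", "arguments": {"rows": [[[-0.02,0,0,0,255],[-0.04,0,0,0,255],[-0.055,0,0,0,255],[-0.07,0,0,0,255],[-0.08,0,0,0,255],[-0.085,0,0,0,255],[-0.09,0,0,0,255],[-0.09,0,0,0,255]]]}}

```text
time: 8.05
position: [0.6164, 0.2175, 0.1705]
tool_rot: [-3.138, 0.088, -0.012]
ft_force: [13.6, 3.2, -9.0]
grip_width: 0.148
```

{"name": "drive_tool", "arguments": {"rows": [[[-0.01,0,0,0,255],[-0.01,0,0,0,255]]]}}

```text
time: 8.3
position: [0.6163, 0.2175, 0.1705]
tool_rot: [-3.136, 0.09, -0.021]
ft_force: [20.5, 4.9, -14.7]
grip_width: 0.147
```

{"name": "drive_tool", "arguments": {"rows": [[[0.03,0,0,0,255],[0.05,0,0,0,255],[0.065,0,0,0,255],[0.08,0,0,0,255],[0.09,0,0,0,255],[0.1,0,0,0,255],[0.11,0,0,0,255],[0.11,0,0,0,255]]]}}

```text
time: 9.3
position: [0.6376, 0.2163, 0.1704]
tool_rot: [3.137, -0.083, -0.017]
ft_force: [-17.2, -3.0, 8.1]
grip_width: 0.147
```

{"name": "drive_tool", "arguments": {"rows": [[[-0.03,0,0,0,255],[-0.05,0,0,0,255],[-0.07,0,0,0,255],[-0.085,0,0,0,255],[-0.095,0,0,0,255],[-0.105,0,0,0,255],[-0.11,0,0,0,255],[-0.11,0,0,0,255]]]}}

```text
time: 10.3
position: [0.6163, 0.2176, 0.1706]
tool_rot: [-3.136, 0.09, -0.021]
ft_force: [20.9, 5.5, -15.8]
grip_width: 0.148
```

{"name": "drive_tool", "arguments": {"rows": [[[0.03,0,0,0,255],[0.05,0,0,0,255],[0.065,0,0,0,255],[0.08,0,0,0,255],[0.09,0,0,0,255],[0.1,0,0,0,255],[0.11,0,0,0,255],[0.118,0,0,0,255],[0.118,0,0,0,255]]]}}

```text
time: 11.42
position: [0.6398, 0.2161, 0.1704]
tool_rot: [3.137, -0.083, -0.018]
ft_force: [-18.5, -3.4, 7.4]
grip_width: 0.144
```

{"name": "drive_tool", "arguments": {"rows": [[[-0.03,0,0,0,255],[-0.05,0,0,0,255],[-0.07,0,0,0,255],[-0.085,0,0,0,255],[-0.1,0,0,0,255],[-0.11,0,0,0,255],[-0.118,0,0,0,255],[-0.118,0,0,0,255]]]}}

```text
time: 12.42
position: [0.6163, 0.2175, 0.1705]
tool_rot: [-3.136, 0.09, -0.021]
ft_force: [20.9, 4.5, -16.5]
grip_width: 0.149
```

Three stopped pulls; the next goes further (to about 0.648 commanded).

{"name": "drive_tool", "arguments": {"rows": [[[0.03,0,0,0,255],[0.05,0,0,0,255],[0.065,0,0,0,255],[0.08,0,0,0,255],[0.095,0,0,0,255],[0.105,0,0,0,255],[0.115,0,0,0,255],[0.125,0,0,0,255],[0.125,0,0,0,255]]]}}

```text
time: 13.55
position: [0.642, 0.216, 0.1704]
tool_rot: [3.137, -0.083, -0.017]
ft_force: [-18.2, -4.5, 7.4]
grip_width: 0.148
```

{"name": "drive_tool", "arguments": {"rows": [[[-0.03,0,0,0,255],[-0.05,0,0,0,255],[-0.07,0,0,0,255],[-0.085,0,0,0,255],[-0.1,0,0,0,255],[-0.115,0,0,0,255],[-0.125,0,0,0,255],[-0.125,0,0,0,255]]]}}

```text
time: 14.55
position: [0.6163, 0.2176, 0.1705]
tool_rot: [-3.136, 0.09, -0.021]
ft_force: [20.8, 5.5, -16.6]
grip_width: 0.147
```

{"name": "drive_tool", "arguments": {"rows": [[[0.03,0,0,0,255],[0.05,0,0,0,255],[0.07,0,0,0,255],[0.085,0,0,0,255],[0.1,0,0,0,255],[0.112,0,0,0,255],[0.124,0,0,0,255],[0.132,0,0,0,255],[0.132,0,0,0,255]]]}}

```text
time: 15.68
position: [0.6442, 0.2159, 0.1704]
tool_rot: [3.137, -0.083, -0.017]
ft_force: [-17.5, -4.4, 7.0]
grip_width: 0.15
```

{"name": "drive_tool", "arguments": {"rows": [[[-0.03,0,0,0,255],[-0.05,0,0,0,255],[-0.07,0,0,0,255],[-0.09,0,0,0,255],[-0.105,0,0,0,255],[-0.12,0,0,0,255],[-0.132,0,0,0,255],[-0.132,0,0,0,255]]]}}

```text
time: 16.68
position: [0.6163, 0.2175, 0.1705]
tool_rot: [-3.136, 0.09, -0.021]
ft_force: [20.7, 5.6, -15.9]
grip_width: 0.151
```

{"name": "drive_tool", "arguments": {"rows": [[[0.03,0,0,0,255],[0.05,0,0,0,255],[0.07,0,0,0,255],[0.09,0,0,0,255],[0.105,0,0,0,255],[0.12,0,0,0,255],[0.13,0,0,0,255],[0.138,0,0,0,255],[0.138,0,0,0,255]]]}}

```text
time: 17.8
position: [0.6495, 0.2155, 0.1705]
tool_rot: [3.139, -0.085, -0.006]
ft_force: [-8.5, -1.1, 0.8]
grip_width: 0.149
```

{"name": "drive_tool", "arguments": {"rows": [[[0.012,0,0,0,255],[0.024,0,0,0,255],[0.034,0,0,0,255],[0.044,0,0,0,255],[0.044,0,0,0,255]]]}}

```text
time: 18.42
position: [0.6586, 0.215, 0.1704]
tool_rot: [3.136, -0.083, -0.019]
ft_force: [-19.5, -3.6, 7.6]
grip_width: 0.145
```

{"name": "drive_tool", "arguments": {"rows": [[[-0.018,0,0,0,255],[-0.018,0,0,0,100],[-0.018,0,0,0,100],[-0.018,0,0,0,100],[-0.018,0,0,0,100],[-0.018,0,0,0,100],[-0.018,0,-0.15,0,100],[-0.018,0,-0.3,0,0],[-0.018,0,-0.3,0,0]]]}}

```text
time: 19.55
position: [0.6605, 0.2166, 0.2654]
tool_rot: [-3.137, 0.086, -0.012]
ft_force: [0.5, 0.6, -0.3]
grip_width: 0.752
```

```bash
python3 st.py '[0.5585,.128,.26,-3.3]'; python3 -c "
from h import *
d=snap('side','s4')
cv2.imwrite('pics/m4.png',cv2.resize(d['img'][50:200,190:350],None,fx=4,fy=4))"
```

```text
t 19.55 pos [0.6605 0.2166 0.2654] xaxis deg -3.15 tilt [ 0.007 -0.003 -1.   ] F [ 0.5  0.6 -0.3] w 65.5 q [ 0.17  0.51 -0.8   1.26  0.36  1.5  -0.63]
[0.5585,.128,.26,-3.3] [-0.3234  0.3137  0.0147] ('spin', np.float64(0.0008))
```

View pics/m4.png

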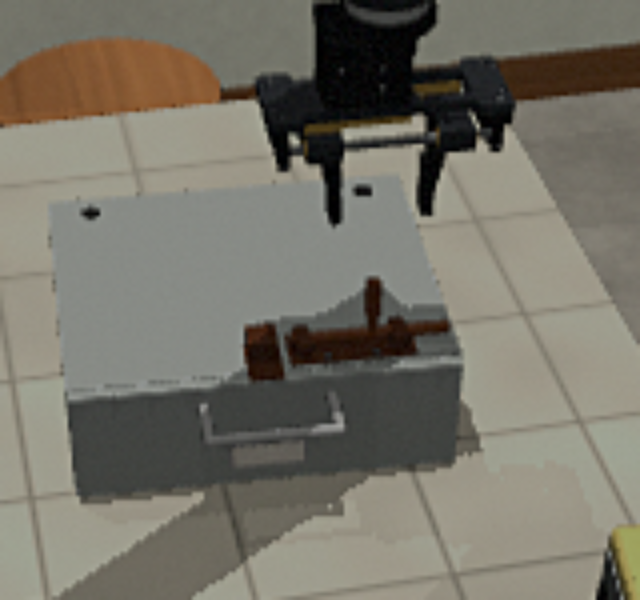

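{"name": "drive_tool", "arguments": {"rows": [[[-0.335,0.2575,0.015,-0.5,145],[-0.335,0.2575,0.015,-0.5,145],[-0.335,0.2575,0.015,-0.5,145],[-0.335,0.2575,0.015,-0.5,145],[-0.335,0.2575,0.015,-0.5,145],[-0.335,0.2575,0.015,-0.5,145],[-0.335,0.2575,0.015,-0.5,145],[-0.335,0.2575,0.015,-0.5,145],[-0.335,0.2575,0.015,-0.5,145],[-0.335,0.2575,0.015,-0.5,145],[-0.335,0.2575,0.015,-0.5,145]]]}}

```text
time: 20.98
position: [0.554, 0.1433, 0.2553]
tool_rot: [-2.283, -2.158, 0.001]
ft_force: [-0.1, -0.7, 0.3]
grip_width: 0.432
```

```bash
python3 st.py '[0.559,.139,.26,86.7]' '[0.559,.139,.097]'
```

```text
t 20.975 pos [0.554  0.1433 0.2553] xaxis deg 86.77 tilt [-0.    -0.001 -1.   ] F [-0.1 -0.7  0.3] w 37.6 q [ 0.63  0.32 -1.13  1.59  0.29  1.42  0.99]
[0.559,.139,.26,86.7] [-0.0134  0.0176 -0.0156] ('spin', np.float64(0.0004))
[0.559,.139,.097] [-0.0132  0.0182  0.5277]
```

{"name": "drive_tool", "arguments": {"rows": [[[-0.0135,0.018,0.1,0,145],[-0.0135,0.018,0.25,0,145],[-0.0135,0.018,0.35,0,145],[-0.0135,0.018,0.45,0,145],[-0.0135,0.018,0.525,0,145],[-0.0135,0.018,0.525,0,145],[-0.0135,0.018,0.525,0,145]]]}}

```text
time: 21.85
position: [0.5601, 0.1396, 0.0995]
tool_rot: [2.281, 2.159, 0.002]
ft_force: [0.3, 0.4, 0.0]
grip_width: 0.434
```

```bash
python3 st.py; python3 -c "
from h import *
d=snap('side','s5')
cv2.imwrite('pics/m5.png',cv2.resize(d['img'][70:190,190:320],None,fx=5,fy=5))"
```

```text
t 21.85 pos [0.5601 0.1396 0.0995] xaxis deg 86.84 tilt [ 0.     0.001 -1.   ] F [0.3 0.4 0. ] w 37.7 q [ 0.55  0.47 -1.03  1.77  0.44  1.15  0.89]
```

View pics/m5.png

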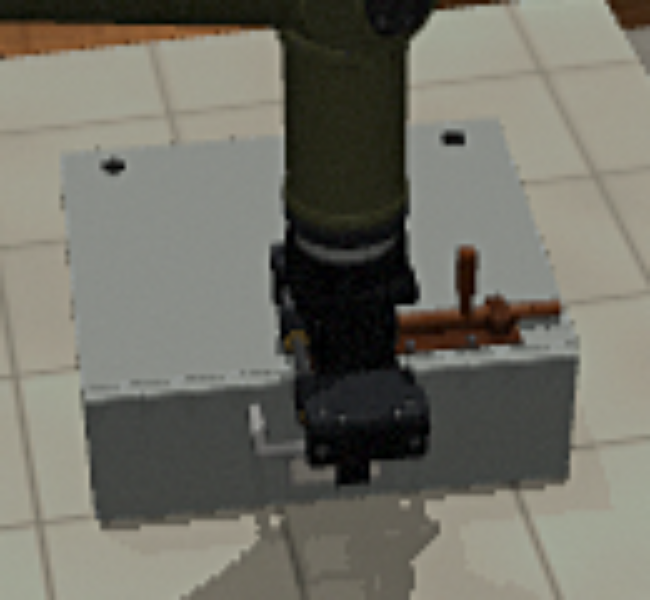

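Fingers straddle the bar, no contact force. Close on it.

{"name": "drive_tool", "arguments": {"rows": [[[0,0,0,0,200],[0,0,0,0,255],[0,0,0,0,255],[0,0,0,0,255],[0,0,0,0,255],[0,0,0,0,255],[0,0,0,0,255]]]}}

```text
time: 22.78
position: [0.5596, 0.14, 0.0987]
tool_rot: [-2.281, -2.16, -0.002]
ft_force: [0.1, 3.9, 0.3]
grip_width: 0.101
```

```bash
python3 st.py
```

```text
t 22.775 pos [0.5596 0.14   0.0987] xaxis deg 86.87 tilt [ 0.001  0.    -1.   ] F [0.1 3.9 0.3] w 8.8 q [ 0.55  0.47 -1.03  1.77  0.44  1.15  0.89]
```

{"name": "drive_tool", "arguments": {"rows": [[[-0.015,0,0,0,255],[-0.03,0,0,0,255],[-0.045,0,0,0,255],[-0.06,0,0,0,255],[-0.08,0,0,0,255],[-0.1,0,0,0,255]]]}}

```text
time: 23.52
position: [0.5576, 0.1088, 0.0987]
tool_rot: [-2.282, -2.159, 0.001]
ft_force: [-1.9, 1.3, 4.5]
grip_width: 0.102
```

{"name": "drive_tool", "arguments": {"rows": [[[-0.04,0,0,0,255],[-0.09,0,0,0,255],[-0.14,0,0,0,255],[-0.19,0,0,0,255],[-0.24,0,0,0,255],[-0.29,0,0,0,255],[-0.34,0,0,0,255],[-0.39,0,0,0,255],[-0.44,0,0,0,255],[-0.49,0,0,0,255],[-0.54,0,0,0,255],[-0.58,0,0,0,255],[-0.61,0,0,0,255],[-0.63,0,0,0,255],[-0.645,0,0,0,255],[-0.645,0,0,0,255]]]}}

```text
time: 25.52
position: [0.5458, -0.0798, 0.0986]
tool_rot: [-2.275, -2.157, -0.004]
ft_force: [-4.0, 11.8, 6.8]
grip_width: 0.098
```

```bash
python3 st.py
```

```text
t 25.525 pos [ 0.5458 -0.0798  0.0986] xaxis deg 86.96 tilt [ 0.006 -0.003 -1.   ] F [-4.  11.8  6.8] w 8.5 q [ 0.97  0.41 -1.03  1.83  0.38  1.13  1.32]
```

{"name": "drive_tool", "arguments": {"rows": [[[0.01,0,0,0,255],[0.01,0,0,0,145],[0.01,0,0,0,145],[0.01,0,0,0,145],[0.01,0,0,0,145],[0.01,0,0,0,145],[0.01,0,-0.1,0,145],[0.01,0,-0.3,0,145],[0.01,0,-0.5,0,145],[0.01,0,-0.7,0,0],[0,-0.2,-0.8,0,0],[0,-0.4,-0.8,0,0],[0,-0.4,-0.8,0,0]]]}}

```text
time: 27.15
position: [0.4258, -0.0777, 0.3396]
tool_rot: [2.281, 2.151, -0.007]
ft_force: [0.5, -1.0, -0.3]
grip_width: 0.798
```

```bash
python3 st.py; python3 -c "
from h import *
snap('side','s6');snap('top','t6')"
```

```text
t 27.15 pos [ 0.4258 -0.0777  0.3396] xaxis deg 86.64 tilt [-0.007  0.002 -1.   ] F [ 0.5 -1.  -0.3] w 69.4 q [ 1.34 -0.29 -0.98  1.75 -0.23  1.56  1.9 ]
```

View pics/s6.png

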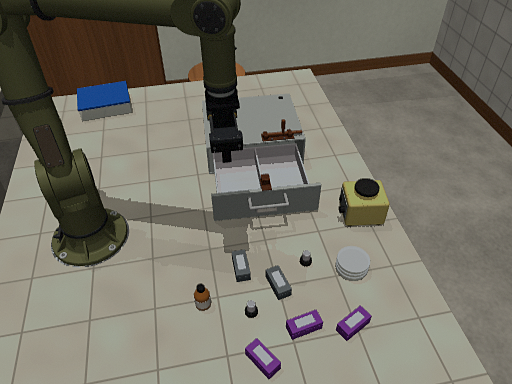

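View pics/t6.png

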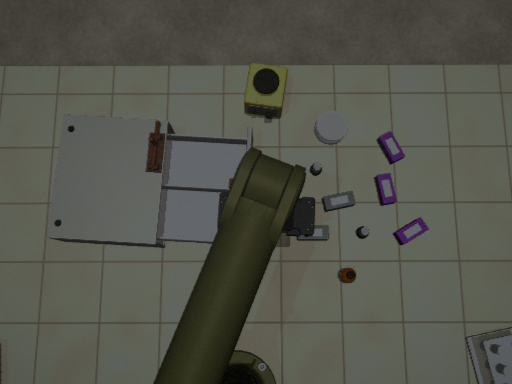

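```bash
cat > obj.py <<'E'
from h import *
def boxes(d):
    im=d['img'];hsv=cv2.cvtColor(im,cv2.COLOR_BGR2HSV).astype(int)
    H,S,V=hsv[...,0],hsv[...,1],hsv[...,2]
    return hsv
E
python3 - <<'E'
from h import *
d=load('t6');e=load('s6')
a=cv2.resize(d['img'][140:290,290:380],None,fx=4,fy=4,interpolation=cv2.INTER_CUBIC)
b=cv2.resize(e['img'][235:335,190:320],None,fx=4,fy=4,interpolation=cv2.INTER_CUBIC)
h=np.zeros((600,800,3),np.uint8);h[:a.shape[0],:a.shape[1]]=a[:600];h[:b.shape[0],360:360+b.shape[1]]=b[:,:440]
cv2.imwrite('pics/m6.png',np.clip(h*1.5,0,255).astype(np.uint8))
E
```

```text
(no output)
```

View pics/m6.png

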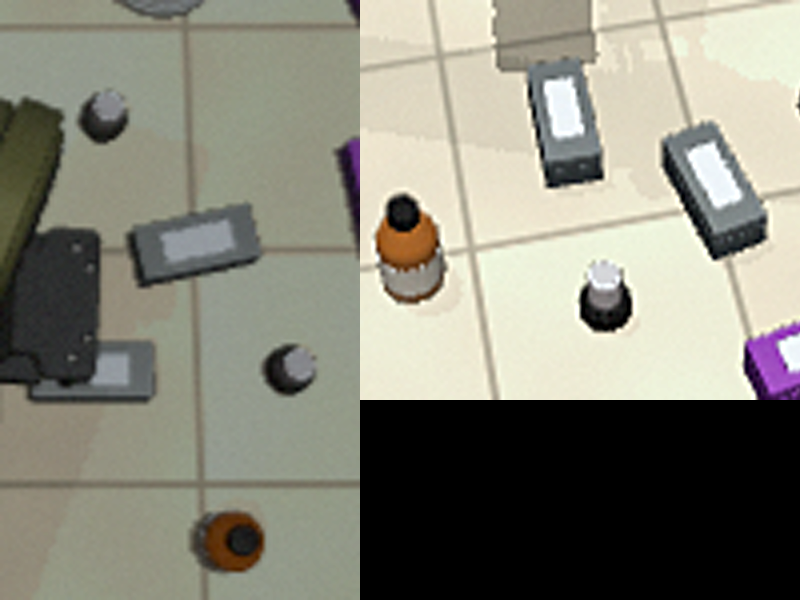

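```bash
cat > obj.py <<'E'
from h import *
def label(d,u,v,z=.034,r=14):
    "label blob around pixel: centroid + long-axis direction on plane z"
    im=d['img'].astype(int).min(2); m=int(im[v,u]); sub=np.zeros(im.shape,np.uint8)
    sub[v-r:v+r,u-r:u+r]=(im[v-r:v+r,u-r:u+r]>m*0.85)
    n,l,st,c=cv2.connectedComponentsWithStats(sub); k=l[v,u]
    p=np.array([ray(d,x,y,z)[:2] for y,x in zip(*np.where(l==k))]); c=p.mean(0)
    w,V=np.linalg.eigh(np.cov((p-c).T)); return c.round(4),np.degrees(np.arctan2(V[1,1],V[0,1])).round(1)%180,np.sqrt(12*w).round(3),len(p)
E
python3 - <<'E'
from obj import *
d=load('top0');e=load('s6');e0=load('side0')
for a,b in [((339,201),(278,282)),((313,233),(241,265))]:
    print(label(d,*a),label(e,*b),label(e0,*b))
g=lambda a,b:(190+(a-360)/4,235+b/4); f=lambda a,b:(290+a/4,140+b/4)
print('ep near', ray(d,*f(300,358),.044).round(4),ray(e,*g(605,270),.044).round(4))
print('ep far', ray(d,*f(111,103),.044).round(4), )
E
python3 - <<'E'
from h import *
e=load('s6');d=load('t6')
cv2.imwrite('pics/m7.png',cv2.resize(np.hstack([e['img'][240:275,285:325],d['img'][150:185,300:340],d['img'][215:250,345:385]]),None,fx=6,fy=6,interpolation=cv2.INTER_NEAREST))
E
```

```text
(array([ 0.5246, -0.2924]), np.float64(102.0), array([0.021, 0.05 ]), 127) (array([ 0.5211, -0.2922]), np.float64(100.7), array([0.021, 0.049]), 115) (array([ 0.5211, -0.2922]), np.float64(100.7), array([0.021, 0.049]), 115)
(array([ 0.4331, -0.2159]), np.float64(90.1), array([0.02 , 0.048]), 119) (array([ 0.4302, -0.2155]), np.float64(90.2), array([0.021, 0.049]), 102) (array([ 0.4302, -0.2155]), np.float64(90.2), array([0.021, 0.049]), 102)
ep near [ 0.4385 -0.3598  0.044 ] [ 0.4341 -0.3566  0.044 ]
ep far [ 0.6221 -0.233   0.044 ]
```

View pics/m7.png

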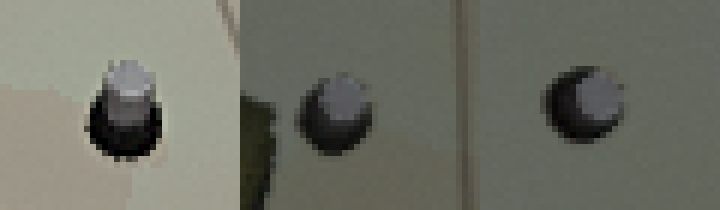

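```bash
python3 st.py '[.4317,-.2227,.15,0]' ; python3 - <<'E'
from h import *
d=load('t6');e=load('s6')
print('ep far', ray(d,317.3,165.8,.044).round(4),ray(e,306.3,252.8,.044).round(4), 'near',ray(d,365.3,230.5,.044).round(4))
# bay predictions
c=np.array([.5541,.0569]);ax=np.array([.0627,.998]);ay=np.array([-.998,.0627])
for x in(-80,0,100):
  for y in(-2.5,2.5,-144.5,144.5):
    p=np.r_[c+ax*x/1e3+ay*y/1e3,.065]; print(x,y,p.round(3),proj(d,p).round(1),proj(e,p).round(1))
cv2.imwrite('pics/m8.png',cv2.resize(np.vstack([d['img'][120:250,140:270],e['img'][110:240,195:325]]),None,fx=2.3,fy=2.3))
E
```

```text
t 27.25 pos [ 0.4261 -0.0779  0.3391] xaxis deg 86.67 tilt [-0.006  0.001 -1.   ] F [-0.3 -0.6  0.2] w 77.7 q [ 1.33 -0.29 -0.97  1.75 -0.23  1.56  1.89]
[.4317,-.2227,.15,0] [-0.4771  0.0465  0.6331] ('spin', np.float64(0.4815))
ep far [ 0.6219 -0.2318  0.044 ] [ 0.6178 -0.2315  0.044 ] near [ 0.4357 -0.3605  0.044 ]
-80 -2.5 [ 0.552 -0.023  0.065] [244.1 188.7] [267.5 199.7]
-80 2.5 [ 0.547 -0.023  0.065] [244.  190.4] [266.  199.9]
-80 -144.5 [ 0.693 -0.032  0.065] [247.3 139.9] [312.1 195. ]
-80 144.5 [ 0.405 -0.014  0.065] [240.6 241.3] [220.4 204.7]
0 -2.5 [0.557 0.057 0.065] [215.5 187. ] [263.7 182.3]
0 2.5 [0.552 0.057 0.065] [215.3 188.7] [262.2 182.4]
0 -144.5 [0.698 0.048 0.065] [219.3 138.3] [306.6 177.9]
0 144.5 [0.41  0.066 0.065] [211.4 239.5] [218.4 186.9]
100 -2.5 [0.563 0.157 0.065] [179.8 184.9] [259.3 162.3]
100 2.5 [0.558 0.157 0.065] [179.6 186.7] [257.8 162.5]
100 -144.5 [0.705 0.148 0.065] [184.3 136.3] [300.2 158.4]
100 144.5 [0.416 0.166 0.065] [174.9 237.4] [216.1 166.5]
```

View pics/m8.png

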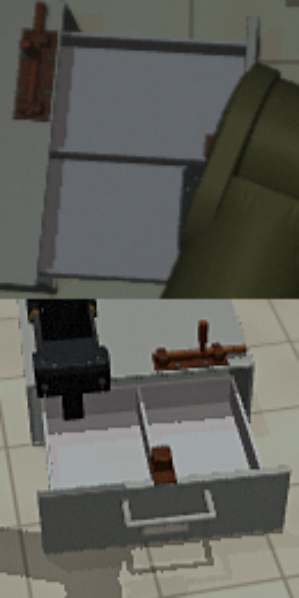

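{"name": "drive_tool", "arguments": {"rows": [[[-0.477,0.0465,0.2,0.48,0],[-0.477,0.0465,0.4,0.48,0],[-0.477,0.0465,0.63,0.48,0],[-0.477,0.0465,0.63,0.48,0],[-0.477,0.0465,0.63,0.48,0],[-0.477,0.0465,0.63,0.48,0],[-0.477,0.0465,0.63,0.48,0],[-0.477,0.0465,0.63,0.48,0],[-0.477,0.0465,0.63,0.48,0],[-0.477,0.0465,0.63,0.48,0]]]}}

```text
time: 28.5
position: [0.4339, -0.2206, 0.1493]
tool_rot: [-3.14, -0.018, -0.001]
ft_force: [0.1, 0.4, -0.5]
grip_width: 1.0
```

```bash
python3 st.py '[.4317,-.2227,.15,0]' '[.4317,-.2227,.02]'; python3 -c "
from h import *
d=snap('side','s7');e=snap('top','t7')
cv2.imwrite('pics/m9.png',np.hstack([cv2.resize(d['img'][180:340,170:330],None,fx=2.4,fy=2.4),cv2.resize(e['img'][130:290,270:430],None,fx=2.4,fy=2.4)]))"
```

```text
t 28.5 pos [ 0.4339 -0.2206  0.1493] xaxis deg 0.67 tilt [ 0.    -0.001 -1.   ] F [ 0.1  0.4 -0.5] w 87.0 q [ 1.41  0.12 -1.03  1.93  0.12  1.15  0.34]
[.4317,-.2227,.15,0] [-0.0074  0.0069 -0.0025] ('spin', np.float64(0.0037))
[.4317,-.2227,.02] [-0.0076  0.0075  0.4309]
```

View pics/m9.png

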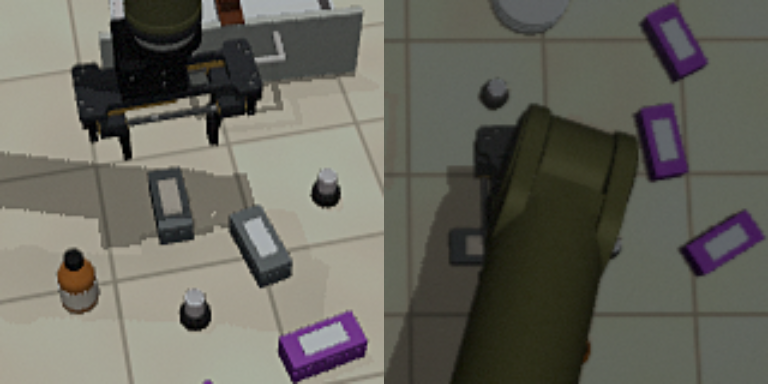

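{"name": "drive_tool", "arguments": {"rows": [[[-0.0075,0.007,0.15,0.004,0],[-0.0075,0.007,0.3,0.004,0],[-0.0075,0.007,0.4,0.004,0],[-0.0075,0.007,0.43,0.004,0],[-0.0075,0.007,0.43,0.004,0],[-0.0075,0.007,0.43,0.004,100],[-0.0075,0.007,0.43,0.004,180],[-0.0075,0.007,0.43,0.004,255],[-0.0075,0.007,0.43,0.004,255],[-0.0075,0.007,0.43,0.004,255],[-0.0075,0.007,0.43,0.004,255],[-0.0075,0.007,0.43,0.004,255],[-0.0075,0.007,0.43,0.004,255]]]}}

```text
time: 30.22
position: [0.4312, -0.2232, 0.0206]
tool_rot: [3.141, -0.007, 0.0]
ft_force: [-0.1, -0.9, 0.9]
grip_width: 0.455
```

```bash
python3 st.py
```

```text
t 30.225 pos [ 0.4312 -0.2232  0.0206] xaxis deg -0.27 tilt [ 0.  0. -1.] F [-0.1 -0.9  0.9] w 39.6 q [ 1.28  0.35 -0.94  2.05  0.35  0.92  0.14]
```

{"name": "drive_tool", "arguments": {"rows": [[[0,0,-0.15,0,255],[0,0,-0.35,0,255],[0,0,-0.55,0,255],[0,0,-0.63,0,255],[0,0,-0.63,0,255]]]}}

```text
time: 30.85
position: [0.4319, -0.2238, 0.2108]
tool_rot: [3.138, -0.008, 0.003]
ft_force: [0.1, -0.6, -2.1]
grip_width: 0.455
```

```bash
python3 st.py '[.6330,.1391,.21,-3.6]'
```

```text
t 30.85 pos [ 0.4319 -0.2238  0.2108] xaxis deg -0.3 tilt [ 0.002  0.003 -1.   ] F [ 0.1 -0.6 -2.1] w 39.5 q [ 1.49  0.04 -1.07  1.85  0.03  1.27  0.4 ]
[.6330,.1391,.21,-3.6] [ 6.6390e-01 -1.2131e+00  1.0000e-04] ('spin', np.float64(0.0183))
```

{"name": "drive_tool", "arguments": {"rows": [[[0.15,-0.2,0,0.018,255],[0.25,-0.4,0,0.018,255],[0.35,-0.6,0,0.018,255],[0.45,-0.8,0,0.018,255],[0.5,-0.9,0,0.018,255],[0.5,-0.9,0,0.018,255]]]}}

```text
time: 31.6
position: [0.5812, 0.0553, 0.207]
tool_rot: [-3.135, 0.075, 0.006]
ft_force: [-0.5, -0.5, -1.4]
grip_width: 0.458
```

```bash
python3 st.py '[.6330,.1391,.21,-3.6]' '[.6330,.1391,.04,-3.6]'
```

```text
t 31.6 pos [0.5812 0.0553 0.207 ] xaxis deg -2.73 tilt [-0.004 -0.006 -1.   ] F [-0.5 -0.5 -1.4] w 39.9 q [ 0.77  0.41 -1.14  1.63  0.37  1.35 -0.47]
[.6330,.1391,.21,-3.6] [ 0.159  -0.2873 -0.0088] ('spin', np.float64(0.0048))
[.6330,.1391,.04,-3.6] [ 0.1612 -0.284   0.5579] ('spin', np.float64(0.0048))
```

{"name": "drive_tool", "arguments": {"rows": [[[0.08,-0.14,0,0.004,255],[0.159,-0.286,0,0.004,255],[0.159,-0.286,0,0.004,255],[0.159,-0.286,0,0.004,255]]]}}

```text
time: 32.1
position: [0.6344, 0.1279, 0.2073]
tool_rot: [3.138, -0.115, -0.005]
ft_force: [-0.3, 0.3, -2.1]
grip_width: 0.461
```

```bash
python3 st.py '[.6330,.1391,.10,-3.6]' '[.6330,.1391,.04,-3.6]'; python3 -c "
from h import *
d=snap('side','s8')
cv2.imwrite('pics/m10.png',cv2.resize(d['img'][80:230,190:350],None,fx=4,fy=4))"
```

```text
t 32.1 pos [0.6344 0.1279 0.2073] xaxis deg -4.21 tilt [-0.003  0.002 -1.   ] F [-0.3  0.3 -2.1] w 40.1 q [ 0.52  0.54 -1.06  1.47  0.48  1.41 -0.64]
[.6330,.1391,.10,-3.6] [-0.0061 -0.0374  0.3577] ('spin', np.float64(-0.0034))
[.6330,.1391,.04,-3.6] [-0.0055 -0.0377  0.5577] ('spin', np.float64(-0.0034))
```

View pics/m10.png

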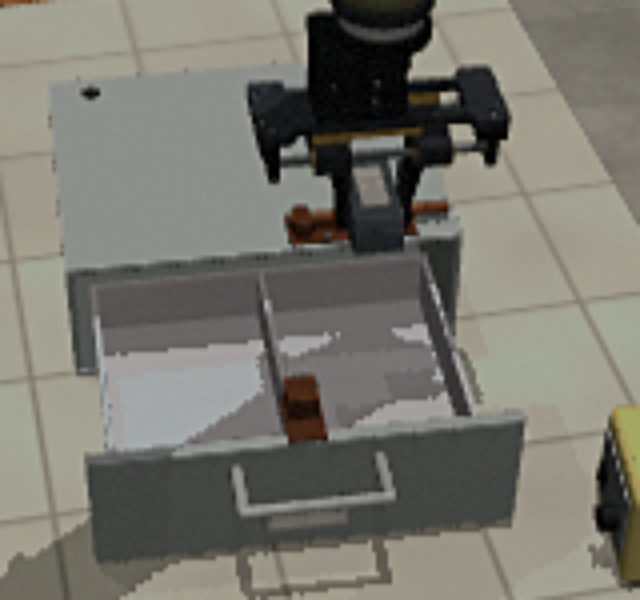

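{"name": "drive_tool", "arguments": {"rows": [[[0,0,0,0,255],[0,0,0,0,255],[0,0,0,0,255]]]}}

```text
time: 32.52
position: [0.6354, 0.1281, 0.2097]
tool_rot: [3.139, -0.118, 0.001]
ft_force: [0.1, -0.3, -1.4]
grip_width: 0.458
```

```bash
python3 st.py '[.6330,.1391,.10,-3.6]' '[.6330,.1391,.04,-3.6]'
```

```text
t 32.525 pos [0.6354 0.1281 0.2097] xaxis deg -4.29 tilt [ 0.  0. -1.] F [ 0.1 -0.3 -1.4] w 39.8 q [ 0.52  0.54 -1.07  1.47  0.48  1.41 -0.64]
[.6330,.1391,.10,-3.6] [-0.0107 -0.0363  0.3657] ('spin', np.float64(-0.0038))
[.6330,.1391,.04,-3.6] [-0.0108 -0.0364  0.5657] ('spin', np.float64(-0.0038))
```

{"name": "drive_tool", "arguments": {"rows": [[[-0.01,-0.036,0.0,-0.004,255],[-0.0105,-0.036,0.1,-0.004,255],[-0.0105,-0.036,0.2,-0.004,255],[-0.0105,-0.036,0.3,-0.004,255],[-0.0105,-0.036,0.4,-0.004,255],[-0.0105,-0.036,0.4,-0.004,255],[-0.0105,-0.036,0.4,-0.004,255]]]}}

```text
time: 33.4
position: [0.6333, 0.1409, 0.0906]
tool_rot: [-3.139, 0.095, -0.002]
ft_force: [0.3, 0.1, -1.2]
grip_width: 0.46
```

```bash
python3 st.py '[.6330,.1391,.04,-3.6]';python3 -c "
from h import *
d=snap('side','s9')
cv2.imwrite('pics/m11.png',cv2.resize(d['img'][80:230,190:350],None,fx=4,fy=4))"
```

```text
t 33.4 pos [0.6333 0.1409 0.0906] xaxis deg -3.46 tilt [ 0.001 -0.001 -1.   ] F [ 0.3  0.1 -1.2] w 40.0 q [ 0.47  0.64 -1.    1.59  0.56  1.22 -0.7 ]
[.6330,.1391,.04,-3.6] [-0.0008  0.0061  0.1686] ('spin', np.float64(0.0008))
```

View pics/m11.png

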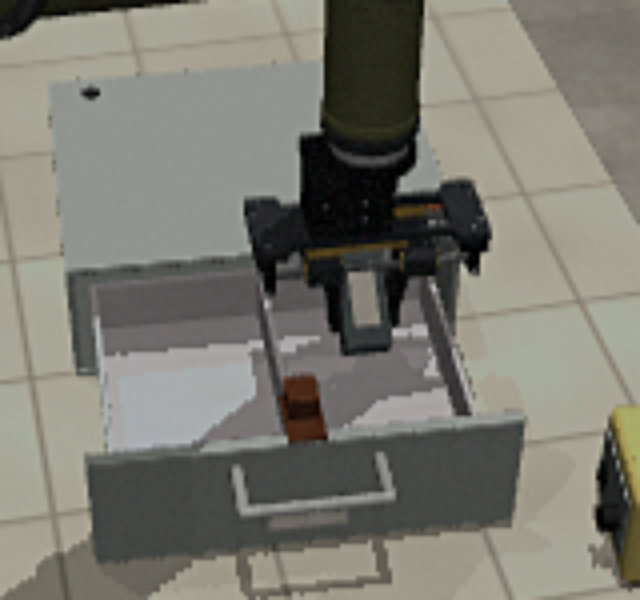

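{"name": "drive_tool", "arguments": {"rows": [[[-0.001,0.006,0.08,0,255],[-0.001,0.006,0.14,0,255],[-0.001,0.006,0.165,0,255],[-0.001,0.006,0.172,0,255],[-0.001,0.006,0.176,0,255],[-0.001,0.006,0.176,0,255]]]}}

```text
time: 34.2
position: [0.6331, 0.1447, 0.0407]
tool_rot: [-3.133, 0.091, -0.006]
ft_force: [-4.8, 7.5, 19.8]
grip_width: 0.46
```

```bash
python3 st.py
```

```text
t 34.2 pos [0.6331 0.1447 0.0407] xaxis deg -3.32 tilt [ 0.003 -0.008 -1.   ] F [-4.8  7.5 19.8] w 40.1 q [ 0.44  0.69 -0.97  1.63  0.61  1.14 -0.73]
```

{"name": "drive_tool", "arguments": {"rows": [[[0,0,-0.012,0,255],[0,0,-0.015,0,255],[0,0,-0.015,0,255]]]}}

```text
time: 34.58
position: [0.6326, 0.1386, 0.041]
tool_rot: [-3.139, 0.096, -0.0]
ft_force: [-0.4, 3.0, 3.5]
grip_width: 0.455
```

```bash
python3 st.py;python3 -c "
from h import *
d=snap('side','s10')
cv2.imwrite('pics/m12.png',cv2.resize(d['img'][110:210,220:330],None,fx=6,fy=6))"
```

```text
t 34.575 pos [0.6326 0.1386 0.041 ] xaxis deg -3.51 tilt [ 0.    -0.001 -1.   ] F [-0.4  3.   3.5] w 39.6 q [ 0.45  0.69 -0.96  1.63  0.61  1.15 -0.73]
```

View pics/m12.png

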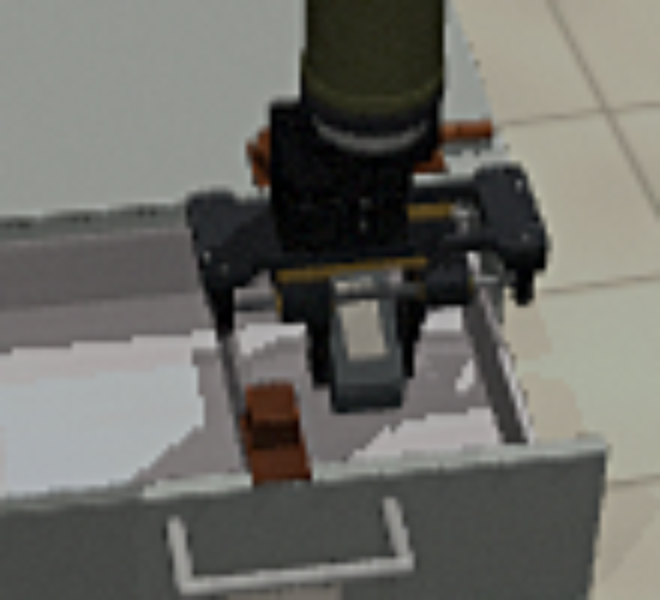

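```bash
python3 - <<'E'
from h import *
d=load('s10')
for z in(.017,.02,.03,.04): print(z,proj(d,[.6307,.1032,z]).round(1))
E
```

```text
0.017 [281.9 180.3]
0.02 [282.  179.6]
0.03 [282.1 177.5]
0.04 [282.2 175.3]
```

{"name": "drive_tool", "arguments": {"rows": [[[0,0,0,0,110],[0,0,0,0,90],[0,0,0,0,90],[0,0,0,0,90]]]}}

```text
time: 35.12
position: [0.6324, 0.1377, 0.041]
tool_rot: [3.14, -0.097, -0.001]
ft_force: [-0.8, 1.1, 0.4]
grip_width: 0.642
```

```bash
python3 st.py;python3 -c "
from h import *
d=snap('side','s11')
cv2.imwrite('pics/m13.png',cv2.resize(d['img'][110:210,220:330],None,fx=6,fy=6))"
```

```text
t 35.125 pos [0.6324 0.1377 0.041 ] xaxis deg -3.53 tilt [-0.     0.001 -1.   ] F [-0.8  1.1  0.4] w 55.8 q [ 0.45  0.69 -0.96  1.63  0.61  1.15 -0.73]
```

View pics/m13.png

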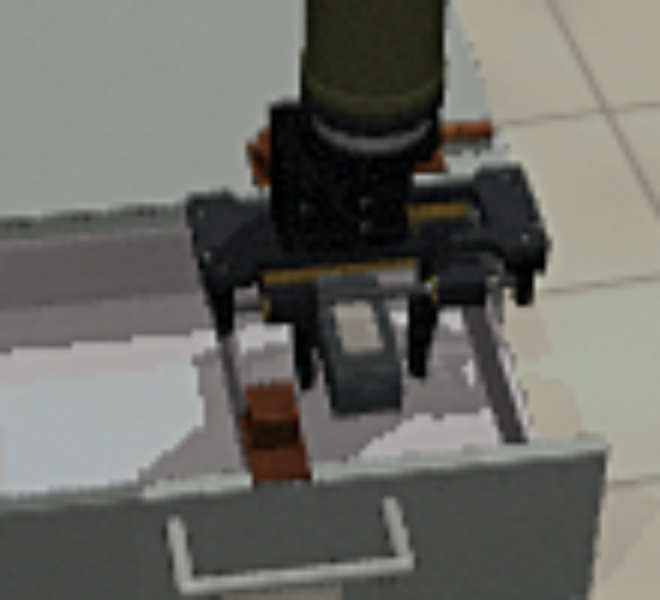

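{"name": "drive_tool", "arguments": {"rows": [[[0,0,-0.1,0,90],[0,0,-0.25,0,90],[0,0,-0.42,0,90],[0,0,-0.57,0,0],[-0.1,0.2,-0.57,0,0],[-0.2,0.4,-0.57,0,0],[-0.25,0.6,-0.57,0,0],[-0.3,0.8,-0.57,-0.03,0],[-0.35,0.9,-0.57,-0.06,0],[-0.35,0.9,-0.57,-0.08,0],[-0.35,0.9,-0.57,-0.08,0]]]}}

```text
time: 36.55
position: [0.5109, -0.1255, 0.2123]
tool_rot: [3.127, 0.295, -0.0]
ft_force: [-0.5, 0.3, -0.2]
grip_width: 1.005
```

```bash
python3 -c "
from obj import *
d=snap('side','s12');e=snap('top','t12')
print(label(d,278,282))
cv2.imwrite('pics/m14.png',np.hstack([cv2.resize(d['img'][140:340,180:380],None,fx=2,fy=2),cv2.resize(e['img'][110:310,200:400],None,fx=2,fy=2)]))"; python3 st.py '[.5206,-.2802,.15,11.3]'
```

```text
(array([ 0.5211, -0.2922]), np.float64(100.7), array([0.021, 0.049]), 115)
t 36.65 pos [ 0.5114 -0.1242  0.2124] xaxis deg 10.9 tilt [ 0.  0. -1.] F [-0.1  0.7 -0.9] w 87.0 q [ 1.31  0.26 -1.26  1.76  0.25  1.31  0.18]
[.5206,-.2802,.15,11.3] [-0.0682  0.5163  0.208 ] ('spin', np.float64(-0.0022))
```

View pics/m14.png

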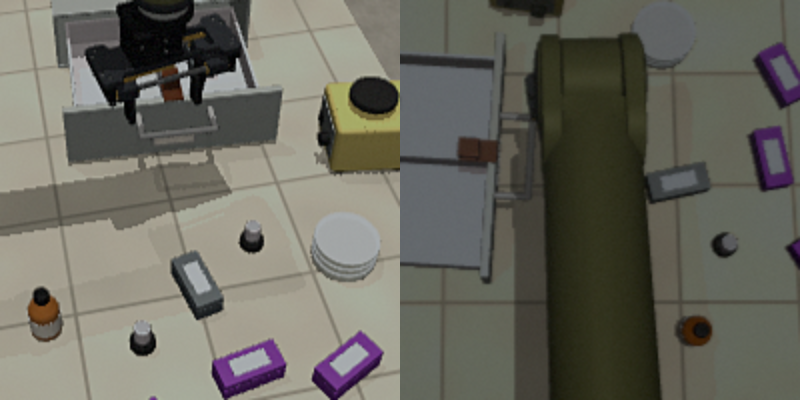

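{"name": "drive_tool", "arguments": {"rows": [[[-0.03,0.2,0.1,-0.002,0],[-0.068,0.4,0.2,-0.002,0],[-0.068,0.516,0.2,-0.002,0],[-0.068,0.516,0.2,-0.002,0],[-0.068,0.516,0.2,-0.002,0],[-0.068,0.516,0.2,-0.002,0]]]}}

```text
time: 37.4
position: [0.5212, -0.2787, 0.1528]
tool_rot: [3.126, 0.313, 0.001]
ft_force: [0.2, 0.3, 0.1]
grip_width: 1.0
```

```bash
python3 st.py '[.5206,-.2802,.02,11.3]'
```

```text
t 37.4 pos [ 0.5212 -0.2787  0.1528] xaxis deg 11.43 tilt [ 0.  0. -1.] F [0.2 0.3 0.1] w 87.0 q [ 1.32  0.47 -1.1   1.68  0.44  1.26  0.32]
[.5206,-.2802,.02,11.3] [-0.003   0.0043  0.4427] ('spin', np.float64(0.0007))
```

{"name": "drive_tool", "arguments": {"rows": [[[-0.003,0.004,0.15,0,0],[-0.003,0.004,0.3,0,0],[-0.003,0.004,0.4,0,0],[-0.003,0.004,0.44,0,0],[-0.003,0.004,0.44,0,0],[-0.003,0.004,0.44,0,100],[-0.003,0.004,0.44,0,180],[-0.003,0.004,0.44,0,255],[-0.003,0.004,0.44,0,255],[-0.003,0.004,0.44,0,255],[-0.003,0.004,0.44,0,255],[-0.003,0.004,0.44,0,255],[-0.003,0.004,0.44,0,255]]]}}

```text
time: 39.02
position: [0.5198, -0.2822, 0.0203]
tool_rot: [3.126, 0.308, 0.0]
ft_force: [-0.3, -0.6, -0.4]
grip_width: 0.457
```

{"name": "drive_tool", "arguments": {"rows": [[[0,0,-0.15,0,255],[0,0,-0.35,0,255],[0,0,-0.55,0,255],[0,0,-0.64,0,255],[0,0,-0.64,0,255],[0,0,-0.64,0,255]]]}}

```text
time: 39.78
position: [0.5188, -0.2822, 0.2107]
tool_rot: [-3.126, -0.307, 0.003]
ft_force: [-0.3, 0.1, -1.9]
grip_width: 0.458
```

```bash
python3 st.py '[.628,.0603,.21,-3.6]'
```

```text
t 39.775 pos [ 0.5188 -0.2822  0.2107] xaxis deg 11.24 tilt [-0.002 -0.001 -1.   ] F [-0.3  0.1 -1.9] w 39.8 q [ 1.35  0.42 -1.14  1.61  0.39  1.36  0.36]
[.628,.0603,.21,-3.6] [ 0.5794 -1.0487  0.0024] ('spin', np.float64(0.0824))
```

{"name": "drive_tool", "arguments": {"rows": [[[0.1,-0.18,0,0.02,255],[0.2,-0.36,0,0.04,255],[0.3,-0.54,0,0.06,255],[0.4,-0.72,0,0.082,255],[0.48,-0.88,0,0.082,255],[0.55,-0.995,0,0.082,255],[0.55,-0.995,0,0.082,255],[0.55,-0.995,0,0.082,255],[0.55,-0.995,0,0.082,255]]]}}

```text
time: 40.9
position: [0.6231, 0.0405, 0.2112]
tool_rot: [3.139, -0.101, -0.002]
ft_force: [-0.4, -0.1, -1.1]
grip_width: 0.458
```

```bash
python3 st.py '[.628,.0603,.08,-3.6]';python3 -c "
from h import *
d=snap('side','s13')
cv2.imwrite('pics/m15.png',cv2.resize(d['img'][80:230,190:350],None,fx=4,fy=4))"
```

```text
t 40.9 pos [0.6231 0.0405 0.2112] xaxis deg -3.67 tilt [-0.001  0.001 -1.   ] F [-0.4 -0.1 -1.1] w 39.8 q [ 0.7   0.49 -1.08  1.52  0.43  1.39 -0.48]
[.628,.0603,.08,-3.6] [ 0.0128 -0.0675  0.4374] ('spin', np.float64(-0.0004))
```

View pics/m15.png

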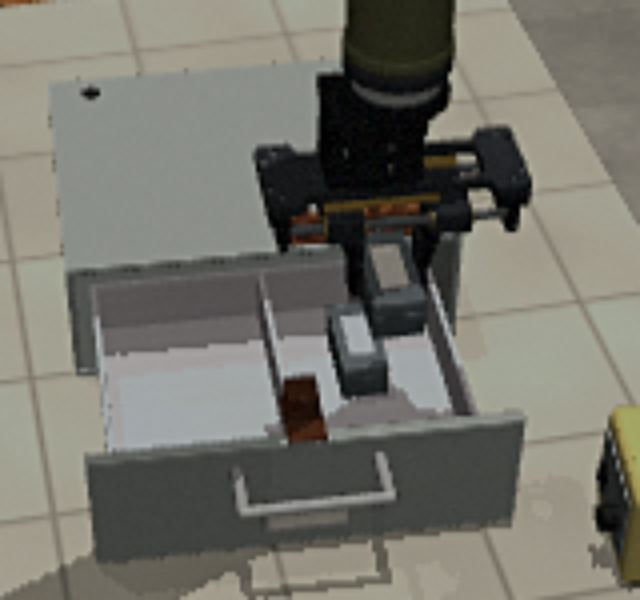

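```bash
python3 -c "
from obj import *
d=load('s13')
print(label(d,279,164,z=.051))
c=np.array([.6275,.0523]);ax=np.array([.0627,.998]);ay=np.array([-.998,.0627])
p=np.array(label(d,279,164,z=.051)[0])-c; print(p@ax,p@ay)
for x in (-80,-4,47): print(proj(d,np.r_[c+ax*x/1e3,.017]))
"
```

```text
(array([0.6316, 0.1546]), np.float64(88.2), array([0.021, 0.049]), 55)
0.10235247 0.0023224099999998964
[289.28633082 207.90580803]
[284.90832557 191.4538203 ]
[282.14600118 181.0733561 ]
```

{"name": "drive_tool", "arguments": {"rows": [[[0.013,-0.067,0.0,0,255],[0.013,-0.067,0.1,0,255],[0.013,-0.067,0.25,0,255],[0.013,-0.067,0.38,0,255],[0.013,-0.067,0.38,0,255],[0.013,-0.067,0.38,0,255],[0.013,-0.067,0.38,0,255]]]}}

```text
time: 41.82
position: [0.6299, 0.0627, 0.1005]
tool_rot: [-3.14, 0.097, -0.005]
ft_force: [0.2, -0.1, -0.6]
grip_width: 0.457
```

```bash
python3 st.py '[.628,.0603,.042,-3.6]';python3 -c "
from h import *
d=snap('side','s14')
cv2.imwrite('pics/m16.png',cv2.resize(d['img'][80:230,190:350],None,fx=4,fy=4))"
```

```text
t 41.825 pos [0.6299 0.0627 0.1005] xaxis deg -3.54 tilt [ 0.003 -0.    -1.   ] F [ 0.2 -0.1 -0.6] w 39.8 q [ 0.61  0.59 -1.01  1.63  0.53  1.22 -0.57]
[.628,.0603,.042,-3.6] [-0.0063  0.0085  0.195 ] ('spin', np.float64(0.0003))
```

View pics/m16.png

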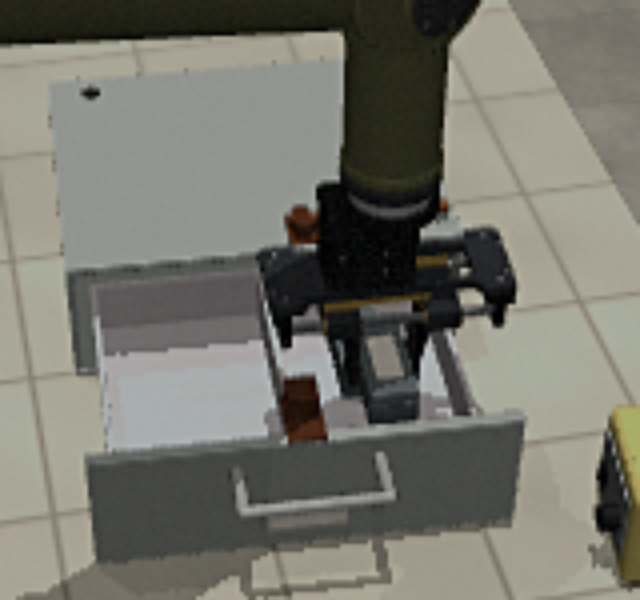

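{"name": "drive_tool", "arguments": {"rows": [[[-0.006,0.008,0.08,0,255],[-0.006,0.008,0.15,0,255],[-0.006,0.008,0.19,0,255],[-0.006,0.008,0.195,0,255],[-0.006,0.008,0.195,0,255]]]}}

```text
time: 42.5
position: [0.6269, 0.0606, 0.0402]
tool_rot: [-3.14, 0.096, -0.001]
ft_force: [-0.3, 0.7, -1.0]
grip_width: 0.456
```

```bash
python3 st.py
```

```text
t 42.5 pos [0.6269 0.0606 0.0402] xaxis deg -3.5 tilt [ 0.001 -0.    -1.   ] F [-0.3  0.7 -1. ] w 39.7 q [ 0.59  0.65 -0.97  1.68  0.59  1.13 -0.61]
```

{"name": "drive_tool", "arguments": {"rows": [[[0,0,0.006,0,255],[0,0,0.009,0,255],[0,0,0.009,0,110],[0,0,0.009,0,90],[0,0,0.009,0,90],[0,0,0.009,0,90],[0,0,0.009,0,90]]]}}

```text
time: 43.38
position: [0.6266, 0.0603, 0.037]
tool_rot: [3.14, -0.096, 0.0]
ft_force: [0.3, -0.1, -1.1]
grip_width: 0.644
```

{"name": "drive_tool", "arguments": {"rows": [[[0,0,-0.1,0,90],[0,0,-0.25,0,90],[0,0,-0.42,0,90],[0,0,-0.57,0,0],[0,0.2,-0.57,0,0],[0,0.4,-0.57,0,0],[0,0.6,-0.57,0,0],[0,0.8,-0.57,0,0],[0,0.9,-0.57,0,0],[0,0.9,-0.57,0,0]]]}}

```text
time: 44.62
position: [0.6092, -0.2134, 0.2074]
tool_rot: [3.139, -0.106, -0.001]
ft_force: [0.4, -0.8, 0.4]
grip_width: 0.999
```

```bash
python3 -c "
from obj import *
d=snap('side','s15');e=snap('top','t15')
cv2.imwrite('pics/m17.png',np.hstack([cv2.resize(d['img'][100:300,180:380],None,fx=2,fy=2),cv2.resize(e['img'][110:310,200:400],None,fx=2,fy=2)]))"; python3 st.py '[.6195,-.2317,.15,-3.6]'
```

```text
t 44.725 pos [ 0.6101 -0.208   0.208 ] xaxis deg -3.47 tilt [-0.    -0.001 -1.   ] F [-0.4  0.1  0.1] w 87.4 q [ 1.04  0.52 -1.04  1.48  0.45  1.4  -0.08]
[.6195,-.2317,.15,-3.6] [0.0362 0.0771 0.1934] ('spin', np.float64(0.0007))
```

View pics/m17.png

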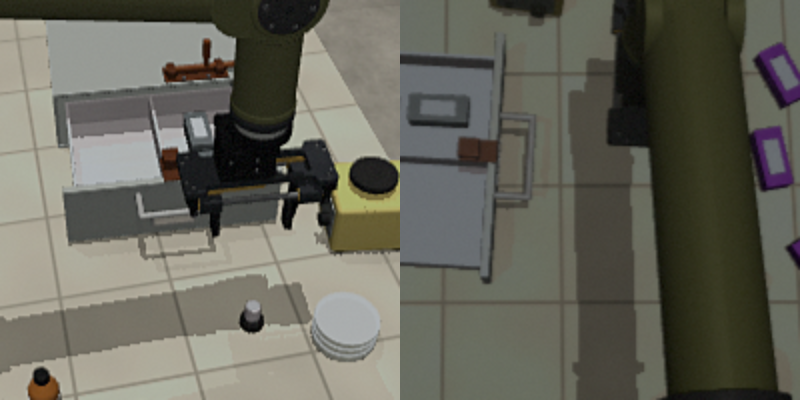

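{"name": "drive_tool", "arguments": {"rows": [[[0.036,0.077,0.1,0,90],[0.036,0.077,0.19,0,90],[0.036,0.077,0.3,0,90],[0.036,0.077,0.3,0,90],[0.036,0.077,0.3,0,90],[0.036,0.077,0.3,0,90]]]}}

```text
time: 45.48
position: [0.6206, -0.2324, 0.12]
tool_rot: [3.139, -0.095, 0.004]
ft_force: [-0.1, 0.0, 0.7]
grip_width: 0.651
```

```bash
python3 -c "
from obj import *
d=snap('side','s16');e=snap('top','t16')
cv2.imwrite('pics/m18.png',np.hstack([cv2.resize(d['img'][190:290,250:350],None,fx=4,fy=4),cv2.resize(e['img'][110:210,270:370],None,fx=4,fy=4)]))"; python3 st.py '[.6195,-.2317,.035,-3.6]'
```

```text
t 45.575 pos [ 0.6201 -0.2328  0.1195] xaxis deg -3.5 tilt [ 0.002  0.001 -1.   ] F [0.7 0.4 0.1] w 56.4 q [ 1.01  0.62 -0.98  1.53  0.53  1.27 -0.1 ]
[.6195,-.2317,.035,-3.6] [-0.0029 -0.0039  0.2817] ('spin', np.float64(0.0006))
```

View pics/m18.png

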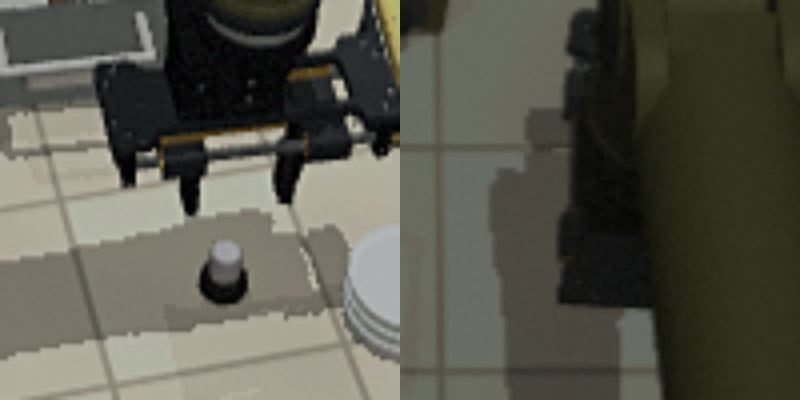

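{"name": "drive_tool", "arguments": {"rows": [[[-0.003,-0.004,0.1,0,90],[-0.003,-0.004,0.2,0,90],[-0.003,-0.004,0.28,0,90],[-0.003,-0.004,0.28,0,90],[-0.003,-0.004,0.28,0,180],[-0.003,-0.004,0.28,0,255],[-0.003,-0.004,0.28,0,255],[-0.003,-0.004,0.28,0,255],[-0.003,-0.004,0.28,0,255],[-0.003,-0.004,0.28,0,255]]], "grip_force": 35}}

```text
time: 46.82
position: [0.6188, -0.2318, 0.0344]
tool_rot: [3.14, -0.096, 0.001]
ft_force: [0.2, 0.3, 3.2]
grip_width: 0.259
```

{"name": "drive_tool", "arguments": {"rows": [[[0,0,-0.1,0,255],[0,0,-0.25,0,255],[0,0,-0.42,0,255],[0,0,-0.58,0,255],[0,0,-0.58,0,255],[0,0,-0.58,0,255]]]}}

```text
time: 47.58
position: [0.6179, -0.2318, 0.207]
tool_rot: [3.14, -0.096, -0.002]
ft_force: [-0.1, 0.5, -0.7]
grip_width: 0.258
```

```bash
python3 -c "
from obj import *
d=snap('side','s17')
cv2.imwrite('pics/m19.png',cv2.resize(d['img'][160:260,250:350],None,fx=4,fy=4))"; python3 st.py '[.486,.1463,.21,-3.6]'
```

```text
t 47.625 pos [ 0.6175 -0.2318  0.2062] xaxis deg -3.52 tilt [-0.003 -0.    -1.   ] F [-0.5 -0.2 -2.3] w 22.7 q [ 1.03  0.55 -1.02  1.44  0.47  1.41 -0.06]
[.486,.1463,.21,-3.6] [-0.5149 -1.2311 -0.0109] ('spin', np.float64(0.0005))
```

View pics/m19.png

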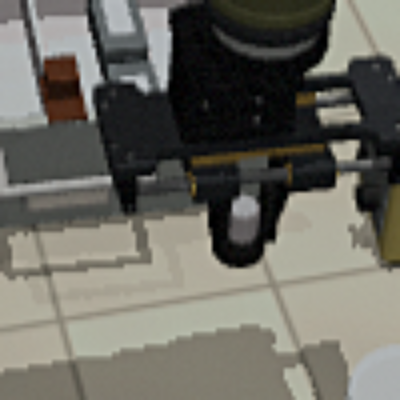

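{"name": "drive_tool", "arguments": {"rows": [[[-0.08,-0.2,0,0,255],[-0.16,-0.4,0,0,255],[-0.24,-0.6,0,0,255],[-0.32,-0.78,0,0,255],[-0.4,-0.95,0,0,255],[-0.4,-0.95,0,0,255],[-0.4,-0.95,0,0,255]]]}}

```text
time: 48.5
position: [0.5157, 0.0592, 0.207]
tool_rot: [3.139, -0.096, -0.003]
ft_force: [1.0, -0.5, -0.2]
grip_width: 0.261
```

{"name": "drive_tool", "arguments": {"rows": [[[-0.115,-0.28,0,0,255],[-0.115,-0.28,0,0,255],[-0.115,-0.28,0,0,255],[-0.115,-0.28,0,0,255],[-0.115,-0.28,0,0,255]]]}}

```text
time: 49.12
position: [0.4877, 0.1441, 0.2076]
tool_rot: [-3.14, 0.102, 0.001]
ft_force: [0.1, -0.7, -0.4]
grip_width: 0.257
```

```bash
python3 -c "
from obj import *
d=snap('side','s18')
cv2.imwrite('pics/m20.png',cv2.resize(d['img'][80:230,190:350],None,fx=4,fy=4))"; python3 st.py '[.486,.1463,.1,-3.6]'
```

```text
t 49.175 pos [0.4875 0.1444 0.2077] xaxis deg -3.68 tilt [-0.001 -0.    -1.   ] F [-1.4  0.2 -0.4] w 22.1 q [ 0.84  0.2  -1.28  1.8   0.19  1.29 -0.56]
[.486,.1463,.1,-3.6] [-0.0052 -0.0059  0.3591] ('spin', np.float64(-0.0004))
```

View pics/m20.png

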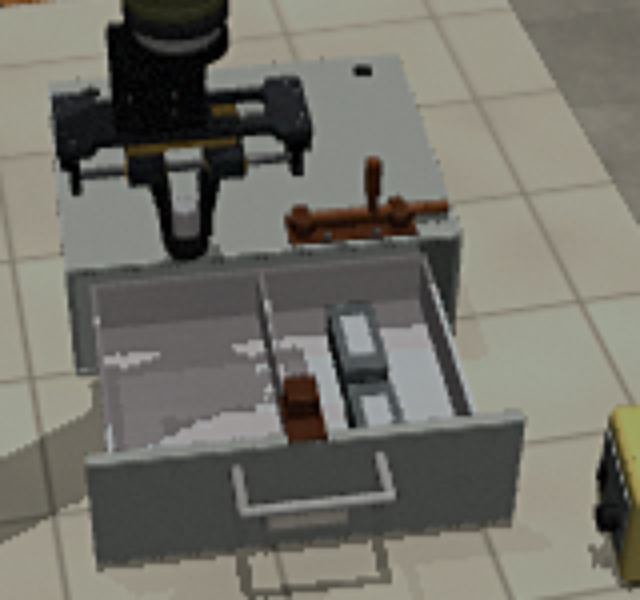

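{"name": "drive_tool", "arguments": {"rows": [[[-0.005,-0.006,0.15,0,255],[-0.005,-0.006,0.3,0,255],[-0.005,-0.006,0.42,0,255],[-0.005,-0.006,0.49,0,255],[-0.005,-0.006,0.51,0,255],[-0.005,-0.006,0.515,0,255],[-0.005,-0.006,0.515,0,255]]]}}

```text
time: 50.05
position: [0.4865, 0.1482, 0.0547]
tool_rot: [-3.14, 0.097, -0.003]
ft_force: [0.8, 0.2, -1.2]
grip_width: 0.262
```

```bash
python3 -c "
from obj import *
d=snap('side','s19')
cv2.imwrite('pics/m21.png',cv2.resize(d['img'][80:230,190:350],None,fx=4,fy=4))"; python3 st.py
```

```text
t 50.1 pos [0.4865 0.1481 0.0546] xaxis deg -3.53 tilt [ 0.002 -0.    -1.   ] F [ 0.2 -0.4 -0.9] w 22.3 q [ 0.63  0.41 -1.12  1.97  0.44  1.03 -0.75]
```

View pics/m21.png

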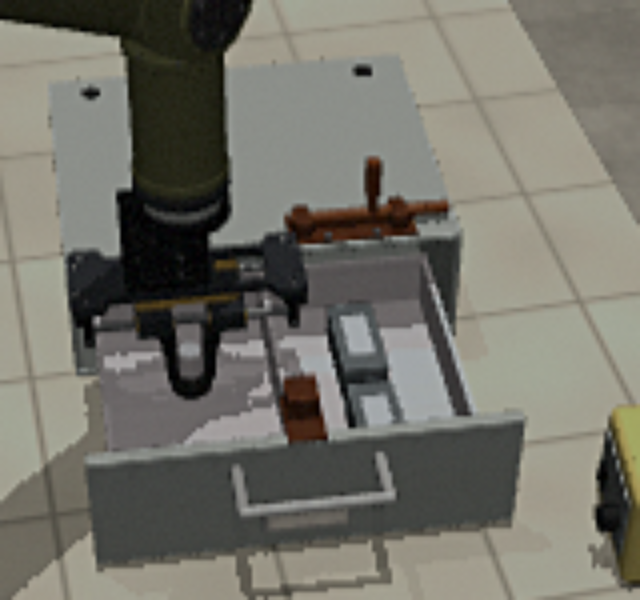

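Lower 3 mm more, release gently, lift.

{"name": "drive_tool", "arguments": {"rows": [[[0,0,0.005,0,255],[0,0,0.01,0,255],[0,0,0.01,0,255],[0,0,0.01,0,160],[0,0,0.01,0,110],[0,0,0.01,0,110],[0,0,0.01,0,110]]]}}

```text
time: 50.98
position: [0.4855, 0.148, 0.0504]
tool_rot: [3.14, -0.096, -0.0]
ft_force: [-0.4, 1.1, -0.1]
grip_width: 0.551
```

{"name": "drive_tool", "arguments": {"rows": [[[0,0,-0.05,0,110],[0,0,-0.2,0,110],[0,0,-0.4,0,110],[0,0,-0.52,0,90],[0,0.2,-0.52,0,90],[0,0.4,-0.52,0,90],[0,0.6,-0.52,0,90],[0,0.8,-0.52,0,90],[-0.04,0.98,-0.52,0,90],[-0.04,0.98,-0.52,0,90],[-0.04,0.98,-0.52,0,90]]]}}

```text
time: 52.35
position: [0.456, -0.1439, 0.2071]
tool_rot: [3.14, -0.096, 0.001]
ft_force: [0.0, 0.4, -0.1]
grip_width: 0.651
```

```bash
python3 -c "
from obj import *
d=snap('side','s20');e=snap('top','t20')
cv2.imwrite('pics/m22.png',np.hstack([cv2.resize(d['img'][130:330,180:380],None,fx=2,fy=2),cv2.resize(e['img'][110:310,180:380],None,fx=2,fy=2)]))"; python3 st.py '[.436,-.3585,.12,-3.6]'
```

```text
t 52.45 pos [ 0.4562 -0.143   0.207 ] xaxis deg -3.34 tilt [ 0.  0. -1.] F [-0.2  1.1 -1.1] w 56.5 q [ 1.39  0.01 -1.13  1.87  0.01  1.26  0.2 ]
[.436,-.3585,.12,-3.6] [-0.0254  0.7211  0.2901] ('spin', np.float64(0.0014))
```

View pics/m22.png

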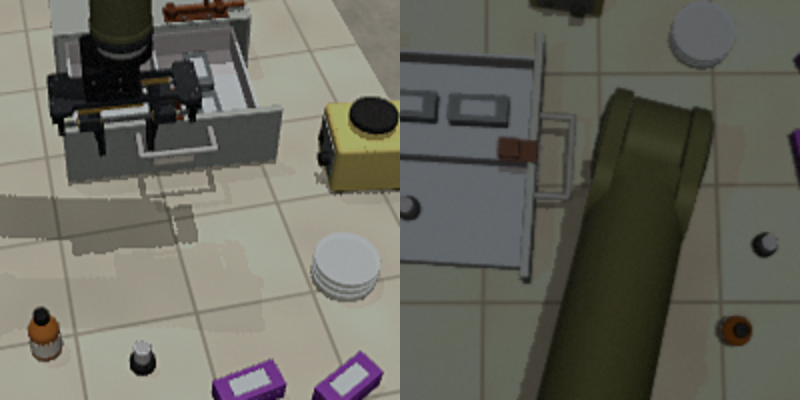

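{"name": "drive_tool", "arguments": {"rows": [[[-0.005,0.2,0.0,-0.05,90],[-0.01,0.4,0.0,-0.1,90],[-0.02,0.55,0.0,-0.157,90],[-0.0255,0.7,0.0,-0.157,90],[-0.0255,0.721,0.15,-0.157,90],[-0.0255,0.721,0.29,-0.157,90],[-0.0255,0.721,0.29,-0.157,90],[-0.0255,0.721,0.29,-0.157,90],[-0.0255,0.721,0.29,-0.157,90]]]}}

```text
time: 53.58
position: [0.4362, -0.3605, 0.1218]
tool_rot: [3.065, 0.674, 0.003]
ft_force: [1.3, 0.0, 0.0]
grip_width: 0.65
```

```bash
python3 -c "
from obj import *
d=snap('side','s21')
cv2.imwrite('pics/m23.png',cv2.resize(d['img'][230:350,180:320],None,fx=4,fy=4))"; python3 st.py '[.436,-.3585,.035,25]'
```

```text
t 53.625 pos [ 0.4359 -0.3606  0.1216] xaxis deg 24.78 tilt [ 0.001  0.003 -1.   ] F [ 0.1  0.4 -0.6] w 56.3 q [ 1.46  0.38 -0.97  1.78  0.34  1.16  0.82]
[.436,-.3585,.035,25] [ 0.003  -0.0072  0.2885] ('spin', np.float64(-0.0012))
```

View pics/m23.png

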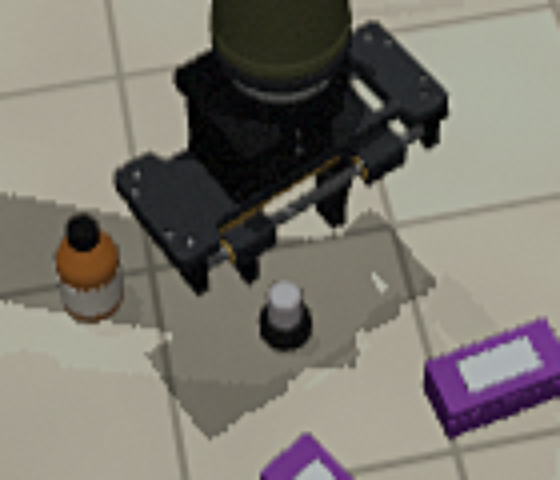

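```bash
python3 -c "
from obj import *
print(ray(load('s21'),251.3,303.3,.044))"
```

```text
[ 0.43376272 -0.35891562  0.044     ]
```

{"name": "drive_tool", "arguments": {"rows": [[[0.002,-0.005,0.1,0,90],[0.002,-0.005,0.2,0,90],[0.002,-0.005,0.285,0,90],[0.002,-0.005,0.288,0,90],[0.002,-0.005,0.288,0,180],[0.002,-0.005,0.288,0,255],[0.002,-0.005,0.288,0,255],[0.002,-0.005,0.288,0,255],[0.002,-0.005,0.288,0,255],[0.002,-0.005,0.288,0,255]]]}}

```text
time: 54.88
position: [0.4347, -0.3588, 0.0335]
tool_rot: [3.068, 0.673, -0.0]
ft_force: [-0.6, 0.4, 3.5]
grip_width: 0.259
```

{"name": "drive_tool", "arguments": {"rows": [[[0,0,-0.1,0,255],[0,0,-0.25,0,255],[0,0,-0.42,0,255],[0,0,-0.58,0,255],[0,0,-0.58,0,255],[0,0,-0.58,0,255]]]}}

```text
time: 55.62
position: [0.434, -0.3583, 0.2062]
tool_rot: [-3.068, -0.673, 0.002]
ft_force: [-0.9, -0.2, -1.2]
grip_width: 0.258
```

```bash
python3 -c "
from obj import *
d=snap('side','s22')
cv2.imwrite('pics/m24.png',cv2.resize(d['img'][200:350,160:320],None,fx=3,fy=3))"; python3 st.py '[.482,.08,.21,-3.6]'
```

```text
t 55.675 pos [ 0.4336 -0.3581  0.2056] xaxis deg 24.75 tilt [-0.001 -0.002 -1.   ] F [ 0.6  0.4 -0.4] w 22.4 q [ 1.51  0.29 -1.01  1.69  0.26  1.31  0.88]
[.482,.08,.21,-3.6] [ 0.7577 -1.2588 -0.0128] ('spin', np.float64(0.1575))
```

View pics/m24.png

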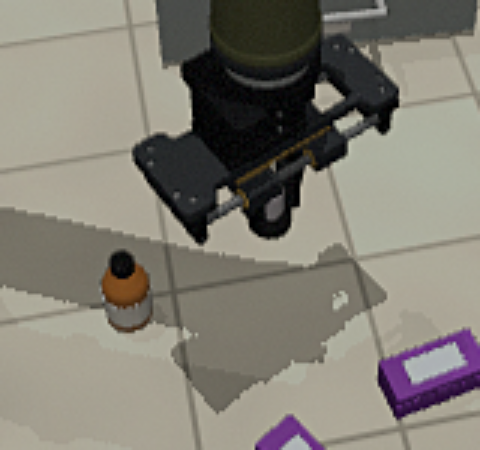

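{"name": "drive_tool", "arguments": {"rows": [[[0.11,-0.18,0,0.04,255],[0.22,-0.36,0,0.08,255],[0.33,-0.54,0,0.12,255],[0.44,-0.72,0,0.1575,255],[0.55,-0.92,0,0.1575,255],[0.58,-0.97,0,0.1575,255],[0.58,-0.97,0,0.1575,255],[0.58,-0.97,0,0.1575,255]]]}}

```text
time: 56.68
position: [0.4701, -0.0228, 0.2063]
tool_rot: [-3.14, 0.101, 0.002]
ft_force: [-0.1, -0.5, -1.3]
grip_width: 0.255
```

```bash
python3 st.py '[.482,.0815,.21,-3.6]'
```

```text
t 56.675 pos [ 0.4701 -0.0228  0.2063] xaxis deg -3.68 tilt [-0.002 -0.    -1.   ] F [-0.1 -0.5 -1.3] w 22.2 q [ 1.27 -0.02 -1.24  1.89 -0.02  1.26 -0.03]
[.482,.0815,.21,-3.6] [ 0.0172 -0.3494 -0.0123] ('spin', np.float64(-0.0005))
```

{"name": "drive_tool", "arguments": {"rows": [[[0.01,-0.2,0,0,255],[0.017,-0.349,0,0,255],[0.017,-0.349,0,0,255],[0.017,-0.349,0,0,255],[0.017,-0.349,0.15,0,255],[0.017,-0.349,0.3,0,255],[0.017,-0.349,0.4,0,255],[0.017,-0.349,0.4,0,255],[0.017,-0.349,0.4,0,255]]]}}

```text
time: 57.8
position: [0.4834, 0.0816, 0.0881]
tool_rot: [3.14, -0.102, 0.002]
ft_force: [0.1, 1.3, -1.0]
grip_width: 0.258
```

```bash
python3 -c "
from obj import *
d=snap('side','s23')
cv2.imwrite('pics/m25.png',cv2.resize(d['img'][80:230,190:350],None,fx=4,fy=4))"; python3 st.py '[.482,.0815,.0525,-3.6]'
```

```text
t 57.85 pos [0.4838 0.0819 0.0885] xaxis deg -3.72 tilt [ 0.002  0.    -1.   ] F [ 0.5 -0.6  0.1] w 22.2 q [ 0.86  0.32 -1.2   1.98  0.34  1.07 -0.56]
[.482,.0815,.0525,-3.6] [-0.006   0.0017  0.1201] ('spin', np.float64(-0.0006))
```

View pics/m25.png

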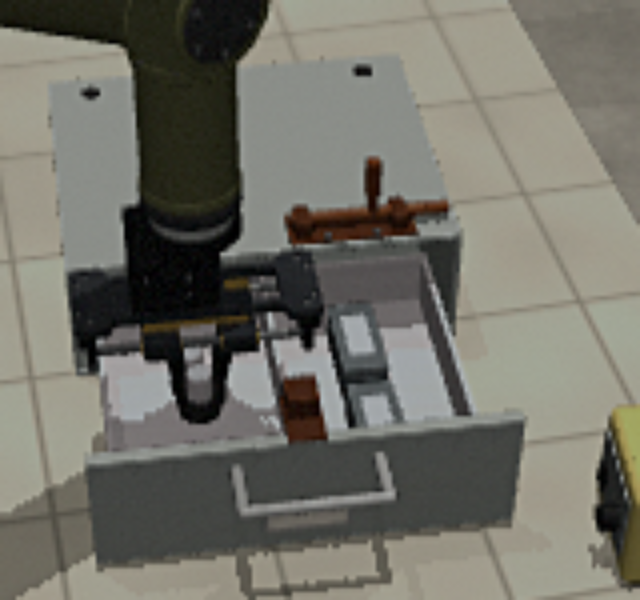

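{"name": "drive_tool", "arguments": {"rows": [[[-0.006,0.002,0.06,0,255],[-0.006,0.002,0.1,0,255],[-0.006,0.002,0.115,0,255],[-0.006,0.002,0.123,0,255],[-0.006,0.002,0.123,0,255],[-0.006,0.002,0.123,0,160],[-0.006,0.002,0.123,0,110],[-0.006,0.002,0.123,0,110],[-0.006,0.002,0.123,0,110]]]}}

```text
time: 58.98
position: [0.4807, 0.0822, 0.0502]
tool_rot: [3.14, -0.099, 0.0]
ft_force: [-0.0, -0.2, -0.3]
grip_width: 0.552
```

```bash
python3 -c "
from obj import *
d=snap('side','s24')
cv2.imwrite('pics/m26.png',cv2.resize(d['img'][80:230,190:350],None,fx=4,fy=4))"; python3 st.py
```

```text
t 59.025 pos [0.4807 0.0822 0.0502] xaxis deg -3.61 tilt [ 0.  0. -1.] F [-0.1 -0.1 -1.1] w 48.3 q [ 0.8   0.38 -1.15  2.02  0.41  1.   -0.61]
```

View pics/m26.png

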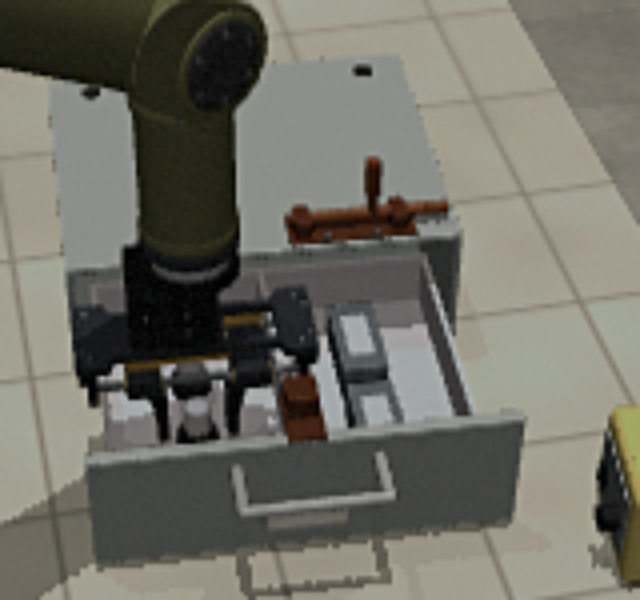

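{"name": "drive_tool", "arguments": {"rows": [[[0,0,-0.05,0,110],[0,0,-0.2,0,110],[0,0,-0.4,0,110],[0,0,-0.53,0,110],[0.05,0.1,-0.53,-0.05,145],[0.1,0.2,-0.53,-0.1,145],[0.15,0.35,-0.53,-0.15,145],[0.18,0.5,-0.53,-0.2,145],[0.245,0.525,-0.53,-0.5,145],[0.245,0.525,-0.53,-0.5,145],[0.245,0.525,-0.53,-0.5,145],[0.245,0.525,-0.53,-0.5,145],[0.245,0.525,-0.53,-0.5,145],[0.245,0.525,-0.53,-0.5,145],[0.245,0.525,-0.53,-0.5,145],[0.245,0.525,-0.53,-0.5,145]]]}}

```text
time: 61.02
position: [0.5441, -0.0796, 0.2095]
tool_rot: [2.292, 2.148, -0.0]
ft_force: [0.5, 0.2, -0.1]
grip_width: 0.43
```

```bash
python3 -c "
from obj import *
d=snap('side','s25');e=snap('top','t25')
cv2.imwrite('pics/m27.png',np.hstack([cv2.resize(d['img'][90:290,180:380],None,fx=2,fy=2),cv2.resize(e['img'][110:310,140:340],None,fx=2,fy=2)]))"; python3 st.py '[.5458,-.0798,.0987,86.8]'
```

```text
t 61.125 pos [ 0.5441 -0.0796  0.2093] xaxis deg 86.34 tilt [-0.  0. -1.] F [ 0.7 -0.1  0. ] w 37.7 q [ 1.2   0.42 -1.35  1.71  0.42  1.36  1.28]
[.5458,-.0798,.0987,86.8] [-3.000e-04  5.800e-03  3.688e-01] ('spin', np.float64(-0.0026))
```

View pics/m27.png

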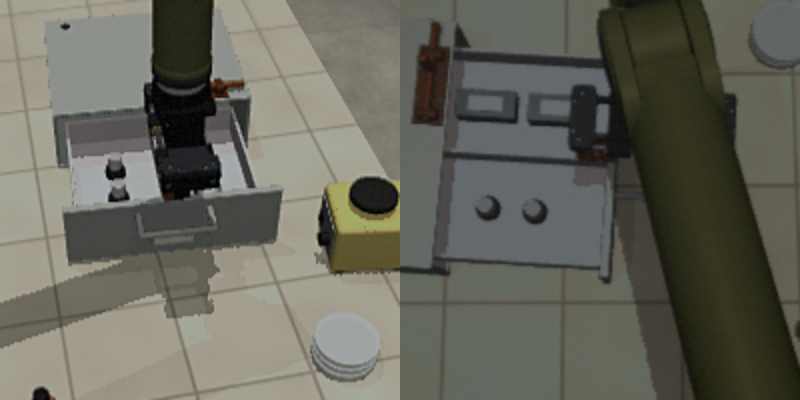

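{"name": "drive_tool", "arguments": {"rows": [[[0,0.006,0.1,-0.002,145],[0,0.006,0.2,-0.002,145],[0,0.006,0.3,-0.002,145],[0,0.006,0.365,-0.002,145],[0,0.006,0.365,-0.002,145],[0,0.006,0.365,-0.002,200],[0,0.006,0.365,-0.002,255],[0,0.006,0.365,-0.002,255],[0,0.006,0.365,-0.002,255],[0,0.006,0.365,-0.002,255],[0,0.006,0.365,-0.002,255],[0,0.006,0.365,-0.002,255]]], "grip_force": 40}}

```text
time: 62.62
position: [0.5462, -0.0796, 0.1002]
tool_rot: [2.283, 2.157, 0.0]
ft_force: [-1.4, 0.7, 5.2]
grip_width: 0.101
```

```bash
python3 st.py
```

```text
t 62.625 pos [ 0.5462 -0.0796  0.1002] xaxis deg 86.76 tilt [-0.     0.001 -1.   ] F [-1.4  0.7  5.2] w 8.8 q [ 1.1   0.52 -1.23  1.83  0.54  1.18  1.2 ]
```

{"name": "drive_tool", "arguments": {"rows": [[[0.02,0,0,0,255],[0.06,0,0,0,255],[0.1,0,0,0,255],[0.14,0.001,0,0,255],[0.18,0.001,0,0,255],[0.22,0.001,0,0,255],[0.26,0.0015,0,0,255],[0.3,0.002,0,0,255],[0.34,0.002,0,0,255],[0.38,0.0025,0,0,255],[0.42,0.003,0,0,255],[0.46,0.003,0,0,255],[0.5,0.003,0,0,255],[0.54,0.0035,0,0,255],[0.58,0.004,0,0,255],[0.61,0.004,0,0,255],[0.63,0.004,0,0,255],[0.645,0.004,0,0,255],[0.65,0.004,0,0,255],[0.65,0.004,0,0,255]]]}}

```text
time: 65.12
position: [0.5585, 0.115, 0.1002]
tool_rot: [2.283, 2.157, 0.0]
ft_force: [-1.0, 0.1, 5.0]
grip_width: 0.097
```

```bash
python3 st.py
```

```text
t 65.125 pos [0.5585 0.115  0.1002] xaxis deg 86.77 tilt [-0.     0.001 -1.   ] F [-1.   0.1  5. ] w 8.4 q [ 0.7   0.55 -1.2   1.78  0.55  1.19  0.85]
```

Now through the catch: closed is at y ≈ 0.140.

{"name": "drive_tool", "arguments": {"rows": [[[0.015,0,0,0,255],[0.03,0,0,0,255],[0.045,0,0,0,255],[0.06,0,0,0,255],[0.07,0,0,0,255],[0.08,0,0,0,255],[0.088,0,0,0,255],[0.094,0,0,0,255],[0.094,0,0,0,255]]]}}

```text
time: 66.25
position: [0.5601, 0.14, 0.1002]
tool_rot: [2.283, 2.153, -0.006]
ft_force: [-3.6, -6.9, 9.8]
grip_width: 0.099
```

```bash
python3 st.py
```

```text
t 66.25 pos [0.5601 0.14   0.1002] xaxis deg 86.65 tilt [-0.006 -0.    -1.   ] F [-3.6 -6.9  9.8] w 8.6 q [ 0.63  0.56 -1.18  1.76  0.56  1.21  0.8 ]
```

{"name": "drive_tool", "arguments": {"rows": [[[-0.008,0,0,0,255],[-0.008,0,0,0,145],[-0.008,0,0,0,145],[-0.008,0,0,0,145],[-0.008,0,0,0,145],[-0.008,0,0,0,145],[-0.008,0,-0.1,0,145],[-0.008,0,-0.25,0,145],[-0.008,0,-0.4,0,145],[-0.008,0,-0.55,0,145],[0.1,0.15,-0.55,0.1,0],[0.25,0.3,-0.55,0.5,0],[0.25,0.3,-0.55,0.5,0],[0.25,0.3,-0.55,0.5,0],[0.25,0.3,-0.55,0.5,0],[0.25,0.3,-0.55,0.5,0],[0.25,0.3,-0.55,0.5,0],[0.25,0.3,-0.55,0.5,0],[0.25,0.3,-0.55,0.5,0],[0.25,0.3,-0.55,0.5,0]]]}}

```text
time: 68.75
position: [0.6537, 0.2131, 0.2646]
tool_rot: [3.14, -0.087, -0.0]
ft_force: [0.4, 0.8, -0.4]
grip_width: 1.0
```

```bash
python3 -c "
from obj import *
d=snap('side','s26')
cv2.imwrite('pics/m28.png',cv2.resize(d['img'][50:200,190:350],None,fx=4,fy=4))"; python3 st.py '[.6586,.2155,.1705,-3.3]'
```

```text
t 68.8 pos [0.6537 0.213  0.2646] xaxis deg -3.15 tilt [-0.  0. -1.] F [ 0.  -0.3  0.5] w 87.0 q [ 0.21  0.52 -0.84  1.28  0.38  1.51 -0.64]
[.6586,.2155,.1705,-3.3] [ 0.0159 -0.0092  0.3138] ('spin', np.float64(0.0009))
```

View pics/m28.png

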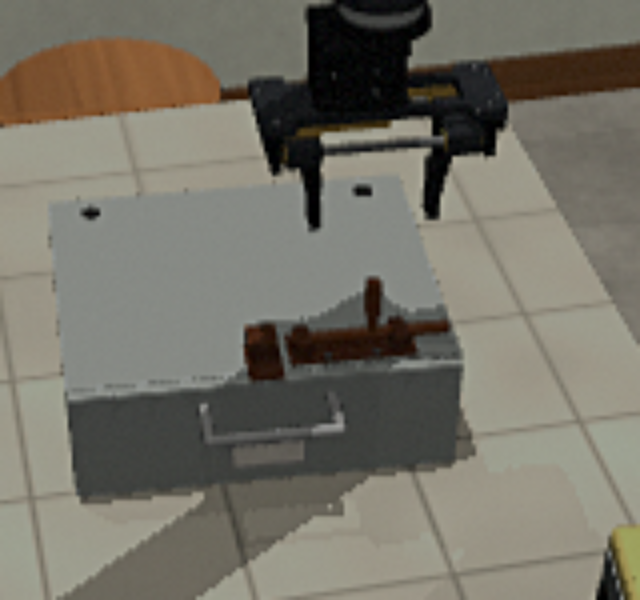

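Drawer is shut (its front as in the picture before opening). Now the knob.

{"name": "drive_tool", "arguments": {"rows": [[[0.016,-0.008,0.05,0,0],[0.016,-0.008,0.15,0,0],[0.016,-0.008,0.25,0,0],[0.016,-0.008,0.312,0,0],[0.016,-0.008,0.312,0,0],[0.016,-0.008,0.312,0,180],[0.016,-0.008,0.312,0,240],[0.016,-0.008,0.312,0,255],[0.016,-0.008,0.312,0,255],[0.016,-0.008,0.312,0,255],[0.016,-0.008,0.312,0,255],[0.016,-0.008,0.312,0,255],[0.016,-0.008,0.312,0,255],[0.016,-0.008,0.312,0,255],[0.016,-0.008,0.312,0,255],[0.016,-0.008,0.312,0,255]]]}}

```text
time: 70.8
position: [0.6585, 0.215, 0.1711]
tool_rot: [3.14, -0.089, -0.001]
ft_force: [-2.2, -0.6, 0.8]
grip_width: 0.149
```

```bash
python3 st.py '[.6163,.2175,.1705]'
```

```text
t 70.8 pos [0.6585 0.215  0.1711] xaxis deg -3.24 tilt [-0.001  0.    -1.   ] F [-2.2 -0.6  0.8] w 13.0 q [ 0.2   0.57 -0.81  1.39  0.42  1.35 -0.68]
[.6163,.2175,.1705] [-0.1408 -0.0003  0.0019]
```

{"name": "drive_tool", "arguments": {"rows": [[[-0.02,0,0,0,255],[-0.04,0,0,0,255],[-0.06,0,0,0,255],[-0.08,0,0,0,255],[-0.1,0,0,0,255],[-0.115,0,0,0,255],[-0.13,0,0,0,255],[-0.145,0,0,0,255],[-0.155,0,0,0,255],[-0.16,0,0,0,255],[-0.16,0,0,0,255]]]}}

```text
time: 72.18
position: [0.6164, 0.2176, 0.1712]
tool_rot: [-3.136, 0.092, -0.018]
ft_force: [20.6, 6.1, -13.9]
grip_width: 0.149
```

```bash
python3 st.py
```

```text
t 72.175 pos [0.6164 0.2176 0.1712] xaxis deg -3.37 tilt [ 0.011 -0.004 -1.   ] F [ 20.6   6.1 -13.9] w 13.0 q [ 0.25  0.49 -0.85  1.51  0.38  1.3  -0.7 ]
```

{"name": "drive_tool", "arguments": {"rows": [[[0.015,0,0,0,255],[0.017,0,0,0,200],[0.017,0,0,0,100],[0.017,0,0,0,100],[0.017,0,0,0,100],[0.017,0,0,0,100],[0.017,0,0,0,100],[0.017,0,-0.15,0,100],[0.017,0,-0.3,0,100],[0.017,-0.3,-0.45,0,100],[0.0,-0.3,-0.45,0,100],[0.0,-0.3,-0.45,0,100]]]}}

```text
time: 73.68
position: [0.6141, 0.3126, 0.3079]
tool_rot: [-3.137, 0.079, -0.002]
ft_force: [-0.8, -0.0, -0.3]
grip_width: 0.609
```

```bash
python3 -c "
from obj import *
d=snap('side','s27');e=snap('top','t27');d0=load('side0')
cv2.imwrite('pics/m29.png',np.hstack([cv2.resize(x['img'][85:195,190:320],None,fx=3,fy=3) for x in(d,d0)]))"; python3 st.py
```

```text
t 73.775 pos [0.6159 0.3074 0.3057] xaxis deg -3.21 tilt [-0.     0.001 -1.   ] F [ 0.4 -1.3 -0.4] w 53.1 q [ 0.06  0.51 -0.87  1.21  0.38  1.59 -0.79]
```

View pics/m29.png

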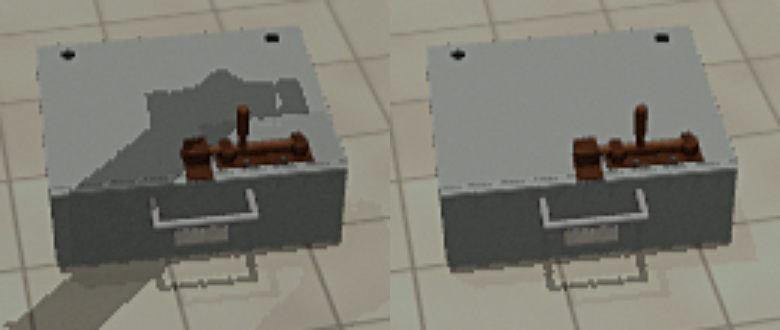

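View pics/s27.png

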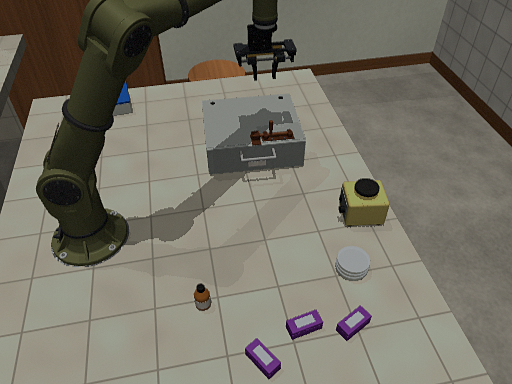

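View pics/t27.png

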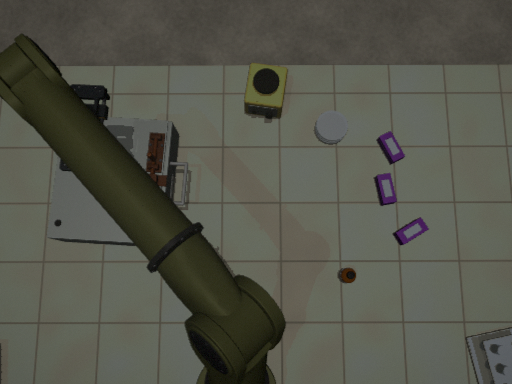

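```bash
python3 -c "
from obj import *
for f in('side0','s15','s27'):
    d=load(f);im=d['img'].astype(int);m=(im[...,2]-im[...,0])>25
    sub=m[119:129,255:300]; ys,xs=np.where(sub); print(f,[ (r+119,np.round(np.where(sub[r])[0].mean()+255,2)) for r in range(0,10,2) if sub[r].any()])
    p=[np.where(sub[r])[0].mean()+255 for r in range(2,9) if sub[r].any()]
d=load('side0')
for dx in(0,.0085,.042): print(proj(d,np.array([.6165,.2155,.18])+dx*np.array([.998,-.058,0])))
"
```

```text
side0 [(121, np.float64(273.0)), (123, np.float64(273.5)), (125, np.float64(273.0)), (127, np.float64(273.0))]
s15 [(119, np.float64(283.0)), (121, np.float64(283.0)), (123, np.float64(283.0)), (125, np.float64(283.0)), (127, np.float64(283.0))]
s27 [(121, np.float64(270.5)), (123, np.float64(271.0)), (125, np.float64(270.5)), (127, np.float64(270.0))]
[271.28390125 122.68207583]
[273.795629   122.45230384]
[283.66716554 121.54925907]
```

```bash
python3 -c "
from h import *
print(ctrl.close_job())"
```

```text
the job is handed in; nothing more can be done
None
```

The job is done and handed in at about 74 s of the 210 s allowed; the hand-in reports no verdict.

- **Bolt freed:** Five pulls came to a dead stop at about 18.7, 21.3, 23.5, 25.7 and 27.9 mm. I pushed it right home after each, and on the sixth pull it ran to its end stop at about 42 mm.
- **Drawer filled:** I pulled the drawer fully open (220 mm). Two eyepieces and two grey slide boxes were on the bench. The eyepieces went standing into the left compartment and the boxes lie one behind the other in the right; I left the purple look-alikes alone.
- **Closed and locked:** I pushed the drawer past its catch, and its handle came back to the position it had when shut. I then shot the bolt home against its stop with about 20 N.

**Last checks:**
- The camera puts the bolt's knob within about half a millimetre of its home position.
- The drawer front and handle look as they did at the start, and the dishes and bottle stand where they were. The gripper is clear of everything.
- The two cameras disagreed by about 3 mm in x on the bench items, so I used the average.
- Setting down the first box pressed it onto the drawer floor with about 20 N, since the floor came about 3 mm earlier than I expected. I eased off before releasing it, and it sits flat.
- I did not notice any item being knocked aside or the grip slackening.

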